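# Refill the praline tray under the low glass shelf

## Robot

A 6-joint arm with a two-finger parallel gripper is mounted at the origin on the work surface. World frame = base frame: x ahead of the robot, y to its left, z up, the work surface at z = 0. Lengths are in m, angles in degrees, forces in N, time in s.
With the tool pointing down it reaches from about 0.25 to 0.775 m from the base axis. Payload 8.9 kg.
Tool frame: the origin (TCP) lies on the centre line of the jaws, within the pads' length; the fingertips stand 17 mm ahead of it and the grasp point (between the pads) lies 2 mm behind it (ctrl.tcp_to_tips is the distance from the TCP to the fingertips, in m); z points along the fingers, y is the direction in which the jaws open and shut (so a half turn about z gives the same grasp; the last joint's range is limited). The gripper opens to 85 mm and grips with 20 to 120 N. Pads are 22 mm wide; open, the fingers measure 114 mm over their backs; the gripper's body (76 mm by 85 mm) begins 54 mm behind the grasp point. The pads swing forward as they close: fully open they stand 13 mm farther back than shut.
Start: joints at [-82.466, 16.656, -8.789, 64.555, 0, 82.019], TCP at [0.14, -0.506, 0.248] pointing down, gripper open.
Joint ranges: [-144.48, 144.48], [-52.06, 99.96], [-74.48, 78.29], [-112.23, 115.85], [-86.99, 84.42], [-180, 180]. Speed limits (degrees/s): [127.2, 127.2, 159.86, 180, 180, 180].

## Interface

Orientations are given as [roll, pitch, yaw] about the fixed x, y, z axes, in that order (R = Rz(yaw) Ry(pitch) Rx(roll)).
In Python, from plant import ctrl gives the robot as it stands.
- The arm moves only by the tool carry_out, never from a script. Its argument "increments" is a list that holds one entry, the list of rows, each a list of 4 numbers: the shift along the tool's x, y, z in mm, then the turn about the tool's z in rad. A call has 1 to 20 rows; each row shifts and turns the pose as measured when the row begins, along the tool's axes as they then stand; what a row does not reach is not made up. A row lasts 1/12 s, in which the tool goes at most 41.7 mm and 7.16 degrees, less where a joint would pass 70% of its speed; a pose out of reach is approached as far as the arm can. A call with a gripper value outside its range is refused whole. "hand" is the opening in per cent of the stroke, from 0 (shut) to 100 (fully open), set as the call begins (left out, the last holds). The fingers move at their own pace and stop on an object; "grip_force" is the grip in N (left out, the last holds). Time passes only in rows, so rows that do not move let the fingers close. It gives the time, the measured TCP pose, the force and the opening at its end, in the units of the state.
- ctrl.get_state(): the state, without advancing time (a new reading comes with each control period).
- ctrl.read_camera(name): name is "scene" or "top" or "wrist"; returns a dict with "img" (400x640x3 uint8, red, green, blue), "fx", "fy", "cx", "cy" (pixels), "distortion" ([k1, k2, p1, p2, k3] as OpenCV has them; the pictures are not rectified), "R" (3x3) and "t" (3): a world point X has camera coordinates R X + t; the wrist camera has in their place "hand_eye" (4x4, takes a point from camera to tool coordinates, whose origin is the TCP and whose axes are the flange's). Camera axes: x right, y down, z forward; pixel columns grow to the right and rows downward; lengths in m; the calibration is good to about 2 mm. A picture is of the moment at which its call begins: read the wrist's pose just before it. There is no depth.
- ctrl.hand_in(): hands the job in, once; it reports no verdict.
Trained networks look in a picture, given as the dict that the camera call returned (one of the last four; its "shot" number tells which), for a name from the list of things; names that differ only in an ending like _2 or _b are one class to them, and where a whole thing is asked for, a point or a joint stands for the part that bears it (a point fixed in the world has none). Each returns a list of dicts, best first, with "score" (0 to 1); they miss things now and then, are a little off and sometimes report something else, mostly with a low value. They report only what shows in the picture. A call takes as long as a camera call.
- ctrl.look_for(name, picture): "location" ([x, y, z] in m, in world coordinates, good to about 4 mm: the middle of the surface that is visible of it).
The state is a dict: "time_s": time; "joint_positions": joint angles; "joint_velocities": joint speeds; "joint_efforts": joint torques, N m; "eef_pos": TCP position; "eef_rot": TCP orientation; "contact_force": force on the tool from outside, world axes, zero at the start; "moment": the same for the moment, N m; "opening": finger opening in m.
Only numpy, scipy, OpenCV 4.12 (cv2) and the standard library are available. Lean on these libraries where they do the work, as an engineer would, in place of code of your own. Each camera call takes 0.05 s, during which the arm holds its last target.

## Task

Slide the empty wooden tray all the way home into its bay under the low glass shelf; then take the long-handled steel cup with the four pralines off the marble slab, reach in under the shelf and tip the cup sideways so that all four pralines land in the tray. Finally set the empty cup back upright on the marble slab, with its bowl and handle foot both on the slab. Do not knock the glass shelf or shove the other things on the counter about.

Things in the scene. Friction and masses are not known exactly. Their poses are not given: they have to be found in the camera images.
- bay: Fixed display bay (all sizes here in mm). Origin on the counter straight below the middle of the glass shelf's front edge; x points into the bay, away from the robot, y left, z up. Dark steel side guides 28 high: parallel from x = 35 to 100, 156 apart inside; flared from x = 0 to 35 to about 190 apart. A stop bar 22 high has its face at x = 90. Side panels at y = +-140 to 148 carry the shelf; front and back are open
- bay_home (a point): where the tray's origin is when the tray is home, its far wall on the stop bar and its x axis along the bay's: on the counter, 35 into the bay from bay. The home tray's near wall stands 20 and its tab's end 87 out in front of the shelf's edge
- glass_shelf: The glass shelf fixed over the bay, same origin and axes as bay. Underside 152 above the counter, top 160, from x = 0 to 150 and y = -150 to 150, a brass strip 4 thick on the front edge; two black boxes 30 high are fixed on it near its ends. Must not be knocked (harder than about 4 N)
- tray: Loose light-wood tray, an open box 110 (x) x 150 (y) x 30 high, walls and floor 4, about 0.35 kg. Origin at the centre of its underside; x points to its far wall (into the bay). From its near wall (x = -55) an upright tab stands out to x = -122, 12 thick in y, 4 to 40 high: pinch it from above to slide the tray. It starts short of the bay's mouth, turned and off to a side
- tray_tab (a point): grip point in the tab: 105 to the -x side of the tray's origin, 26 high
- slab: Fixed marble slab 280 (x) x 130 (y) x 10 thick, left or right of the bay; origin at the centre of its underside, on the counter
- cup: Loose steel cup, about 0.18 kg, standing on the slab with the four pralines. Origin at the centre of its underside; z up, x from handle to far lip. Round flared bowl, 50 across at the foot, 100 at the rim, 30 high, wall 3, sides at about 45 degrees: pralines roll out when it is tipped 65 to 70 degrees, to either side, by rolling it about its handle
- cup_grip (a point): grip point on the centre line of the cup's straight flat-sided handle: 105 to the -x side of the cup's origin, 35 above its underside. The handle, 14 wide (y) and 22 high (z 24 to 46), runs along x from the rim (x = -47) to x = -169, where a foot 10 x 14 goes down to the surface. Pinch it from above across the flat sides
- cup_foot (a point): underside of the handle's foot, 164 to the -x side of the cup's origin, level with the cup's underside
- praline0_center (a point): centre of a chocolate praline, a ball 22 across, 12 g, loose in the cup at the start
- praline1_center (a point): centre of a chocolate praline, a ball 22 across, 12 g, loose in the cup at the start
- praline2_center (a point): centre of a chocolate praline, a ball 22 across, 12 g, loose in the cup at the start
- praline3_center (a point): centre of a chocolate praline, a ball 22 across, 12 g, loose in the cup at the start
- card_a: Bystander, leave alone: small blank price card on a brass foot, 50 wide, 44 high, just beside the bay's mouth
- gift_box: Bystander, leave alone: flat black gift box 70 x 70 x 35, lying on the filled carton at the other side of the bay
- bowl: Bystander, leave alone: white ceramic bowl, 100 across, 40 high
- jar: Bystander, leave alone: amber glass jar, 70 across, 110 high
- tin: Bystander, leave alone: dark steel tin, 80 across, 90 high
- spatula: Bystander, leave alone: spatula lying on the counter

How it is judged (in metres and radians):
On the way, in this order (a step that is already met when the one before it is completed fails the run):
1. the tray is fully home in the bay (x of tray in the frame of bay between 0.027 and 0.045 m and y of tray in the frame of bay between -0.008 and 0.008 m and angle between the x axis of tray and the x axis of bay, either way round below 0.06 rad and height (world z) of tray below 0.006 m), for 0.1 s.
2. the cup is lifted off the slab with all four pralines in it, the tray still home (all of step 1 and distance between each of praline0_center, praline1_center, praline2_center, praline3_center and cup below 0.055 m and height (world z) of cup above 0.03 m), for 0.1 s.
3. the cup is under the shelf, beginning to tip (20 degrees) (x of cup in the frame of bay between 0 and 0.11 m and y of cup in the frame of bay between -0.1 and 0.1 m and z of cup in the frame of bay below 0.152 m and angle between cup's own z axis and vertical above 0.35 rad), for 0.02 s.
4. all four pralines are in the tray (all of step 1 and x of praline0_center in the frame of tray between -0.052 and 0.052 m and y of praline0_center in the frame of tray between -0.072 and 0.072 m and z of praline0_center in the frame of tray between 0 and 0.036 m and x of praline1_center in the frame of tray between -0.052 and 0.052 m and y of praline1_center in the frame of tray between -0.072 and 0.072 m and z of praline1_center in the frame of tray between 0 and 0.036 m and x of praline2_center in the frame of tray between -0.052 and 0.052 m and y of praline2_center in the frame of tray between -0.072 and 0.072 m and z of praline2_center in the frame of tray between 0 and 0.036 m and x of praline3_center in the frame of tray between -0.052 and 0.052 m and y of praline3_center in the frame of tray between -0.072 and 0.072 m and z of praline3_center in the frame of tray between 0 and 0.036 m), for 0.2 s.
5. the cup stands upright on the slab again (angle between cup's own z axis and vertical below 0.1 rad and z of cup in the frame of slab between 0.004 and 0.016 m and x of cup in the frame of slab between -0.14 and 0.14 m and y of cup in the frame of slab between -0.065 and 0.065 m and x of cup_foot in the frame of slab between -0.14 and 0.14 m and y of cup_foot in the frame of slab between -0.065 and 0.065 m), for 0.2 s.
At the end, for the whole second after the job is handed in: The tray is home (within 8 mm of the stop and of the bay's middle line, square within 0.06 rad, flat on the counter), all four pralines lie in it, and the cup stands upright (within 0.1 rad) and at rest on the marble slab, bowl centre and handle foot both over the slab (all of step 4 and all of step 5 and linear speed of each of cup, tray below 0.03 m/s); the robot touches nothing.
It fails at once if the cup or the robot knocks the glass shelf with more than 4 N (contact force between any of cup, the fingers, the arm and glass_shelf above 4 N).
It fails at once if a bystander is moved by more than 30 mm (distance of any of card_a, gift_box, bowl, jar, tin, spatula from where it was at the start of the episode above 0.03 m).
It also fails if it takes over 67 s, if anything falls off the work surface, if the arm or the gripper's body presses on something with over 40 N, if the wrist force passes 120 N, or if a joint passes its speed limit or range.

## Working session

There is one attempt and no reset: what is moved stays moved. The work goes in short steps, Python scripts to look and compute and a tool call to move; the robot and the scene stay as the last step left them, time stands still between calls to the robot, and variables do not carry over. Pictures are saved under pics/ and viewed, and the job is handed in when it is done.

Besides the shell and the picture viewer there is one more tool, called as a command line: name --argument value ..., lists and objects as JSON in quotes. carry_out: Moves the arm, as the interface text tells. Its arguments: {"type":"object","properties":{"increments":{"type":"array"},"hand":{"type":"number"},"grip_force":{"type":"number"}},"required":["increments"]}

```bash
ls; mkdir -p pics
cat > h.py <<'E'
import numpy as np, cv2
from plant import ctrl
from scipy.spatial.transform import Rotation as Ro
def pose():
    s=ctrl.get_state(); T=np.eye(4); T[:3,:3]=Ro.from_euler('xyz',s['eef_rot'],degrees=True).as_matrix(); T[:3,3]=s['eef_pos']; return T,s
def save(p,name,box=None,sc=1):
    im=p['img'][:,:,::-1]
    if box: im=im[box[1]:box[3],box[0]:box[2]]
    im=cv2.resize(im,None,fx=sc,fy=sc,interpolation=cv2.INTER_CUBIC); cv2.imwrite('pics/'+name,im)
def KD(p): return np.array([[p['fx'],0,p['cx']],[0,p['fy'],p['cy']],[0,0,1]]),np.array(p['distortion'])
def Rt(p,T=None):
    if 'hand_eye' in p:
        W=T@np.array(p['hand_eye']); W=np.linalg.inv(W); return W[:3,:3],W[:3,3]
    return np.array(p['R']),np.array(p['t'])
def px2w(p,uv,z,T=None):
    K,D=KD(p);R,t=Rt(p,T)
    n=cv2.undistortPoints(np.array(uv,float).reshape(-1,1,2),K,D).reshape(-1,2)
    d=np.c_[n,np.ones(len(n))]@R; c=-R.T@t
    z=np.broadcast_to(z,len(n)); return c+d*((z-c[2])/d[:,2])[:,None]
def w2px(p,X,T=None):
    K,D=KD(p);R,t=Rt(p,T)
    return cv2.projectPoints(np.array(X,float).reshape(-1,1,3),cv2.Rodrigues(R)[0],t,K,D)[0].reshape(-1,2)
E
python3 - <<'E'
from h import *
T,s=pose();print(s)
ps={n:ctrl.read_camera(n) for n in('scene','top','wrist')}
for n,p in ps.items():
    save(p,n+'0.png'); print(n,{k:v for k,v in p.items() if k!='img'})
for n in('tray','tray_tab','slab','cup','cup_grip','cup_foot','bay','glass_shelf','bay_home','praline0_center','card_a','gift_box','bowl','jar','tin','spatula'):
    for c in('scene','top'):
        try:
            r=ctrl.look_for(n,ps[c]);print(n,c,[(np.round(d['location'],3).tolist(),round(d['score'],2)) for d in r[:4]])
        except Exception as e: print(n,c,e)
E
```

```text
pics
{'time_s': 0.0, 'joint_positions': array([-8.24663639e+01,  1.66877377e+01, -8.83076695e+00,  6.45554237e+01,
        1.40371282e-03,  8.20187957e+01]), 'joint_velocities': array([ 0.00957719, -0.04048114,  0.02671415, -0.05979977,  0.05908292,
       -0.08037624]), 'joint_efforts': array([ 1.78128539e-03, -5.37151623e+01,  3.31363606e+01,  1.63252791e-02,
       -3.73582918e-05,  1.13268307e-06]), 'eef_pos': array([ 0.1403879 , -0.50544937,  0.24774506]), 'eef_rot': array([-1.79926983e+02, -1.16549281e-02,  1.55148320e+01]), 'contact_force': array([0.07033001, 0.12596467, 0.33441638]), 'moment': array([ 0.04342882, -0.02242823, -0.03684594]), 'opening': 0.08523911985743378}
scene {'fx': 366.53884573263525, 'fy': 366.53884573263525, 'cx': 319.96086779445886, 'cy': 193.72837766651904, 'distortion': array([-0.01496757,  0.        ,  0.        ,  0.        ,  0.        ]), 'R': array([[-0.86250904,  0.50590272, -0.01185726],
       [ 0.33315049,  0.5500363 , -0.76581383],
       [-0.38090537, -0.6644716 , -0.64295302]]), 't': array([ 0.45370069, -0.10589517,  1.37159243]), 'shot': 
[... 2042 characters left out ...]
0.54)]
card_a top [([0.618, 0.111, 0.012], 0.58), ([0.609, -0.511, -0.001], 0.19)]
gift_box scene [([0.428, -0.316, 0.071], 0.88), ([0.706, -0.04, 0.16], 0.64)]
gift_box top [([0.411, -0.33, 0.075], 0.88), ([0.688, -0.065, 0.161], 0.48)]
bowl scene [([0.545, 0.484, 0.019], 0.82)]
bowl top [([0.555, 0.504, 0.021], 0.92), ([0.509, 0.278, 0.032], 0.71)]
jar scene [([0.715, 0.356, 0.088], 0.74), ([0.519, -0.066, 0.014], 0.17)]
jar top [([0.702, 0.338, 0.112], 0.76)]
tin scene [([0.725, -0.354, 0.09], 0.51)]
tin top [([0.69, -0.347, 0.089], 0.94), ([0.685, -0.068, 0.162], 0.55), ([0.511, 0.276, 0.035], 0.55)]
spatula scene [([0.518, -0.51, 0.01], 0.63)]
spatula top [([0.609, -0.514, 0.002], 0.7)]
```

View pics/scene0.png

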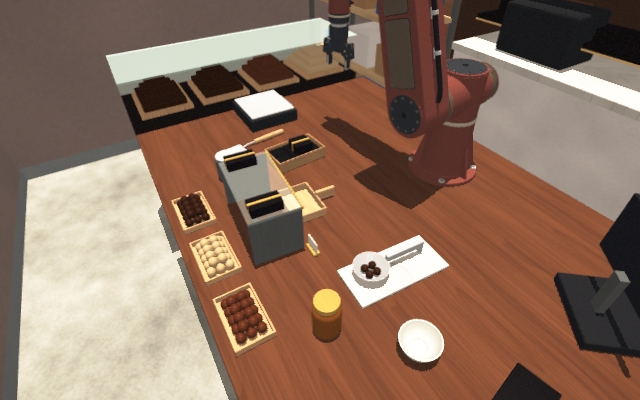

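View pics/top0.png

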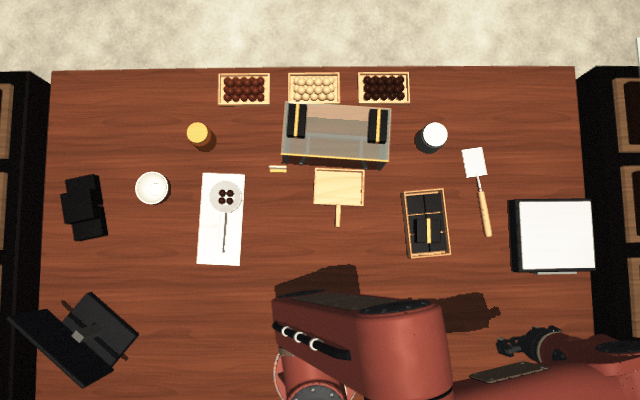

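Run:
```python
import cv2
a=cv2.imread('pics/top0.png')
cv2.imwrite('pics/top0a.png',cv2.resize(a[90:270,220:460],(800,600),interpolation=cv2.INTER_CUBIC))
cv2.imwrite('pics/top0b.png',cv2.resize(a[150:330,120:360],(800,600),interpolation=cv2.INTER_CUBIC))
```

```text
(no output)
```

View pics/top0a.png

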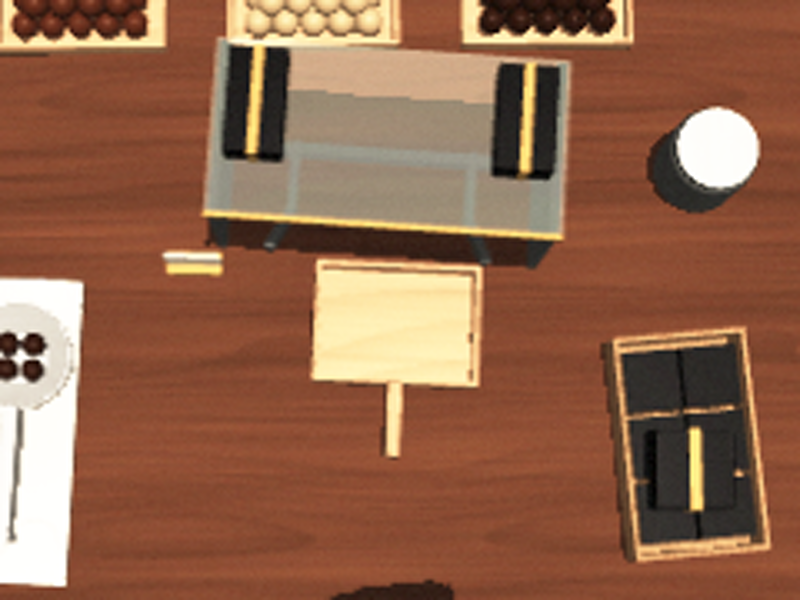

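View pics/top0b.png

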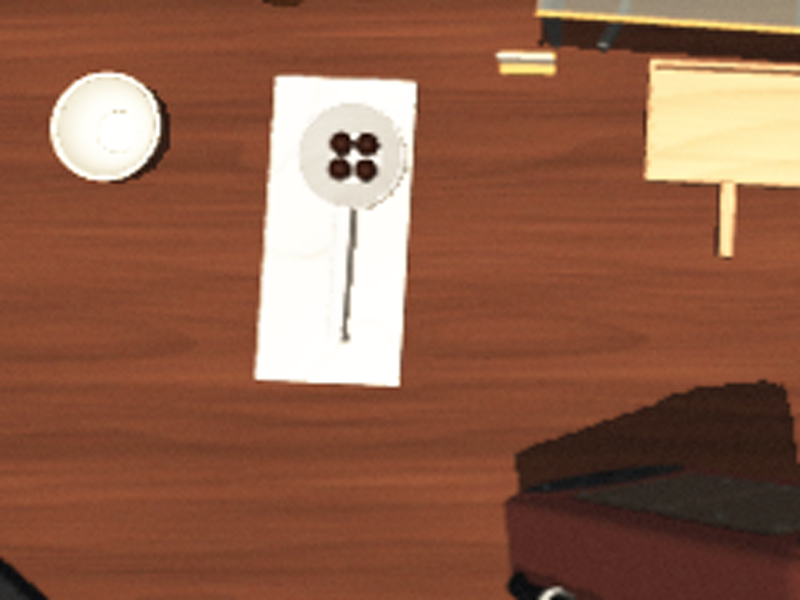

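Run:
```python
from h import *
p=ctrl.read_camera('top')
A=lambda l:np.array(l)/(800/240)+[220,90]
B=lambda l:np.array(l)/(800/240)+[120,150]
f=px2w(p,A([(204,211),(563,236)]),.16);print('shelf front',f.round(4)); b=px2w(p,A([(218,38),(571,62)]),.16);print('back',b.round(4))
d=f[0]-f[1];print('len',np.linalg.norm(d),'yaw',np.degrees(np.arctan2(-d[0],d[1])),'mid',f.mean(0), 'depth',np.linalg.norm(b.mean(0)-f.mean(0)))
t=px2w(p,A([(317,260),(483,265),(478,386),(311,381)]),.03);print('tray',t.round(4),t.mean(0),[np.linalg.norm(t[i]-t[(i+1)%4]) for i in range(4)])
print('tab',px2w(p,A([(395,383),(392,457)]),.04))
d=t[0]-t[1];print('yaw',np.degrees(np.arctan2(-d[0],d[1])))
s=px2w(p,B([(275,76),(416,82),(400,386),(256,379)]),.01);print('slab',s.round(4),s.mean(0),[np.linalg.norm(s[i]-s[(i+1)%4]) for i in range(4)])
print('cup',px2w(p,B([(353,156),(343,340)]),[.04,.056]))
```

```text
shelf front [[ 0.6326  0.0925  0.16  ]
 [ 0.608  -0.2061  0.16  ]]
back [[ 0.7814  0.0804  0.16  ]
 [ 0.7573 -0.2174  0.16  ]]
len 0.29960584473928575 yaw -4.708821413714767 mid [ 0.62025767 -0.05676964  0.16      ] depth 0.14957061113949796
tray [[ 6.143e-01 -6.000e-04  3.000e-02]
 [ 6.079e-01 -1.523e-01  3.000e-02]
 [ 4.968e-01 -1.451e-01  3.000e-02]
 [ 5.032e-01  6.100e-03  3.000e-02]] [ 0.55556773 -0.07295588  0.03      ] [np.float64(0.15181570237746178), np.float64(0.11137016403562591), np.float64(0.151365635957154), np.float64(0.11134204764142686)]
tab [[ 0.49938469 -0.06948439  0.04      ]
 [ 0.4328417  -0.0656798   0.04      ]]
yaw -2.409571480376508
slab [[0.6074 0.3477 0.01  ]
 [0.6001 0.2166 0.01  ]
 [0.3211 0.2298 0.01  ]
 [0.3288 0.3609 0.01  ]] [0.46434049 0.28875249 0.01      ] [np.float64(0.13123951184149193), np.float64(0.2792405090455755), np.float64(0.13130246146584137), np.float64(0.2789227842817773)]
cup [[0.52793578 0.26847725 0.04      ]
 [0.36279409 0.27267853 0.056     ]]
```

```bash
cat >> h.py <<'E'
def plan(goal_p,yaw,n,T=None,zfirst=None):
    """rows from current pose to goal, n rows, turn via shortest (deg)"""
    if T is None: T,_=pose()
    T=T.copy(); rows=[]
    cy=np.degrees(np.arctan2(T[1,0],T[0,0])); dy=(yaw-cy+180)%360-180
    dp=(np.array(goal_p)-T[:3,3])/n
    for i in range(n):
        loc=T[:3,:3].T@dp*1000; w=-np.radians(dy)/n
        rows.append([round(float(x),1) for x in loc]+[round(w,4)])
        T[:3,3]+=dp; T[:3,:3]=T[:3,:3]@Ro.from_rotvec([0,0,w]).as_matrix()
    return rows
def st():
    T,s=pose(); print('t',round(s['time_s'],2),'p',s['eef_pos'].round(4).tolist(),'r',s['eef_rot'].round(2).tolist(),'q',s['joint_positions'].round(1).tolist(),'F',s['contact_force'].round(1).tolist(),'M',s['moment'].round(2).tolist(),'o',round(s['opening'],4)); return T,s
E
python3 - <<'E'
from h import *
st();print(plan([.451,-.068,.20],177,24))
E
```

```text
t 1.8 p [0.1404, -0.5059, 0.2483] r [180.0, 0.0, 15.51] q [-82.5, 16.7, -8.8, 64.6, -0.0, 82.0] F [-0.4, -0.1, -0.8] M [-0.02, 0.01, -0.03] o 0.0852
[[17.3, -14.1, 2.0, np.float64(-0.1174)], [18.9, -12.0, 2.0, np.float64(-0.1174)], [20.2, -9.7, 2.0, np.float64(-0.1174)], [21.2, -7.3, 2.0, np.float64(-0.1174)], [21.9, -4.7, 2.0, np.float64(-0.1174)], [22.3, -2.1, 2.0, np.float64(-0.1174)], [22.4, 0.5, 2.0, np.float64(-0.1174)], [22.2, 3.1, 2.0, np.float64(-0.1174)], [21.6, 5.7, 2.0, np.float64(-0.1174)], [20.8, 8.2, 2.0, np.float64(-0.1174)], [19.7, 10.6, 2.0, np.float64(-0.1174)], [18.4, 12.8, 2.0, np.float64(-0.1174)], [16.7, 14.9, 2.0, np.float64(-0.1174)], [14.9, 16.7, 2.0, np.float64(-0.1174)], [12.8, 18.3, 2.0, np.float64(-0.1174)], [10.6, 19.7, 2.0, np.float64(-0.1174)], [8.2, 20.8, 2.0, np.float64(-0.1174)], [5.7, 21.6, 2.0, np.float64(-0.1174)], [3.1, 22.1, 2.0, np.float64(-0.1174)], [0.5, 22.4, 2.0, np.float64(-0.1174)], [-2.1, 22.3, 2.0, np.float64(-0.1174)], [-4.7, 21.9, 2.0, np.float64(-0.1174)], [-7.2, 21.2, 2.0, np.float64(-0.1174)], [-9.7, 20.2, 2.0, np.float64(-0.1174)]]
```

carry_out --increments '[[[17,-14,2,-0.12],[19,-12,2,-0.12],[20,-10,2,-0.12],[21,-7,2,-0.12],[22,-5,2,-0.12],[22,-2,2,-0.12],[22,0,2,-0.12],[22,3,2,-0.12],[22,6,2,-0.12],[21,8,2,-0.12],[20,11,2,-0.12],[18,13,2,-0.12],[17,15,2,-0.12],[15,17,2,-0.12],[13,18,2,-0.12],[11,20,2,-0.12],[8,21,2,-0.12],[6,22,2,-0.12],[3,22,2,-0.12],[0,22,2,-0.12]]]'

```text
time_s: 3.47
eef_pos: [0.3825, -0.1111, 0.2069]
eef_rot: [-179.7, 0.4, 158.2]
contact_force: [0.3, -0.0, 0.5]
opening: 0.0856
```

```bash
sed -i 's/\[round(w,4)\]/[round(float(w),3)]/' h.py
python3 - <<'E'
from h import *
st();print(plan([.451,-.068,.15],177,8))
E
```

```text
t 3.47 p [0.3825, -0.1111, 0.2069] r [-179.72, 0.38, 158.24] q [-26.5, 4.4, -30.7, 54.5, -0.3, -4.8] F [0.3, -0.0, 0.5] M [0.0, -0.01, -0.06] o 0.0856
[[-5.9, 8.2, 7.1, -0.041], [-6.2, 8.0, 7.1, -0.041], [-6.6, 7.7, 7.1, -0.041], [-6.9, 7.4, 7.1, -0.041], [-7.2, 7.1, 7.1, -0.041], [-7.5, 6.8, 7.1, -0.041], [-7.7, 6.5, 7.1, -0.041], [-8.0, 6.2, 7.1, -0.041]]
```

carry_out --increments '[[[-6,8,7,-0.04],[-6,8,7,-0.04],[-7,8,7,-0.04],[-7,8,7,-0.04],[-7,7,7,-0.04],[-8,7,7,-0.04],[-8,7,7,-0.04],[-8,6,7,-0.04],[0,0,0,0]]]'

```text
time_s: 4.22
eef_pos: [0.4594, -0.0619, 0.1451]
eef_rot: [-179.6, 0.3, 178.3]
contact_force: [-0.6, -0.0, -0.6]
opening: 0.0855
```

Run:
```python
from h import *
T,s=st();p=ctrl.read_camera('wrist');save(p,'w1.png');np.save('T1.npy',T)
import pickle;pickle.dump(p,open('p1.pkl','wb'))
# predicted tab
c,sn=np.cos(np.radians(-2.9)),np.sin(np.radians(-2.9))
O=np.array([.5556,-.073,0]);f=lambda x,y,z:O+[c*x-sn*y,sn*x+c*y,z]
pts=[f(-122,6,40),f(-122,-6,40),f(-55,6,40),f(-55,-6,40),f(-55,75,30),f(-55,-75,30)]
pts=[O+np.array([c*x-sn*y,sn*x+c*y,z])/1000 for x,y,z in [(-122,6,40),(-122,-6,40),(-55,6,40),(-55,-6,40),(-55,75,30),(-55,-75,30)]]
print(w2px(p,pts,T).round(1))
```

```text
t 4.22 p [0.4594, -0.0619, 0.1451] r [-179.56, 0.31, 178.3] q [-16.5, 15.0, -27.9, 46.6, -0.3, -14.8] F [-0.6, -0.0, -0.6] M [0.02, 0.02, -0.03] o 0.0855
[[320.3 168.9]
 [303.2 168.6]
 [318.4 255.9]
 [302.6 255.6]
 [405.9 252. ]
 [216.2 247.7]]
```

View pics/w1.png

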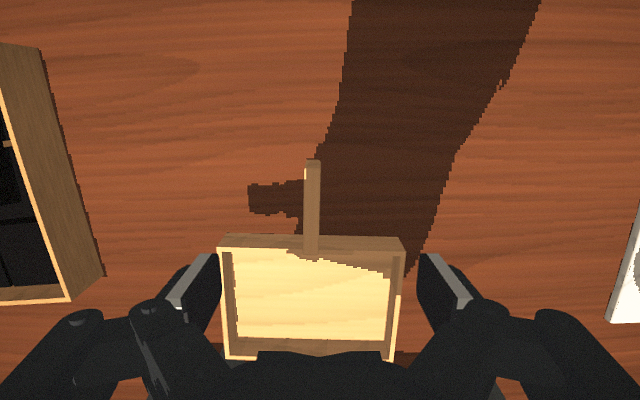

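Run:
```python
from h import *
print(plan([.4507,-.067,.026],177,6))
```

```text
[[1.4, -0.7, 19.9, 0.003], [1.4, -0.7, 19.9, 0.003], [1.4, -0.7, 19.9, 0.003], [1.4, -0.7, 19.9, 0.003], [1.4, -0.7, 19.9, 0.003], [1.4, -0.7, 19.9, 0.003]]
```

carry_out --increments '[[[1.5,-1,20,0.005],[1.5,-1,20,0.005],[1.5,-1,20,0.005],[1.5,-1,20,0],[1.5,-1,20,0],[1,0,18,0],[0,0,0,0]]]'

```text
time_s: 4.85
eef_pos: [0.4518, -0.0703, 0.0255]
eef_rot: [-179.4, 0.6, 176.9]
contact_force: [-1.2, -0.0, -0.5]
opening: 0.0852
```

carry_out --increments '[[[0,0,0,0],[0,0,0,0],[0,0,0,0],[0,0,0,0],[0,0,0,0],[0,0,0,0]]]' --hand 0 --grip_force 40

```text
time_s: 5.35
eef_pos: [0.4538, -0.0715, 0.0296]
eef_rot: [-179.3, 0.8, 176.8]
contact_force: [-0.5, -0.6, -0.9]
opening: 0.0125
```

Run:
```python
from h import *
st()
p=ctrl.read_camera('top');save(p,'top1.png',(220,90,460,270),3.3333)
```

```text
t 5.35 p [0.4538, -0.0715, 0.0296] r [-179.35, 0.78, 176.83] q [-17.8, 24.0, -36.9, 28.2, -0.4, -14.6] F [-0.5, -0.6, -0.9] M [-0.35, 0.12, 0.12] o 0.0125
```

View pics/top1.png

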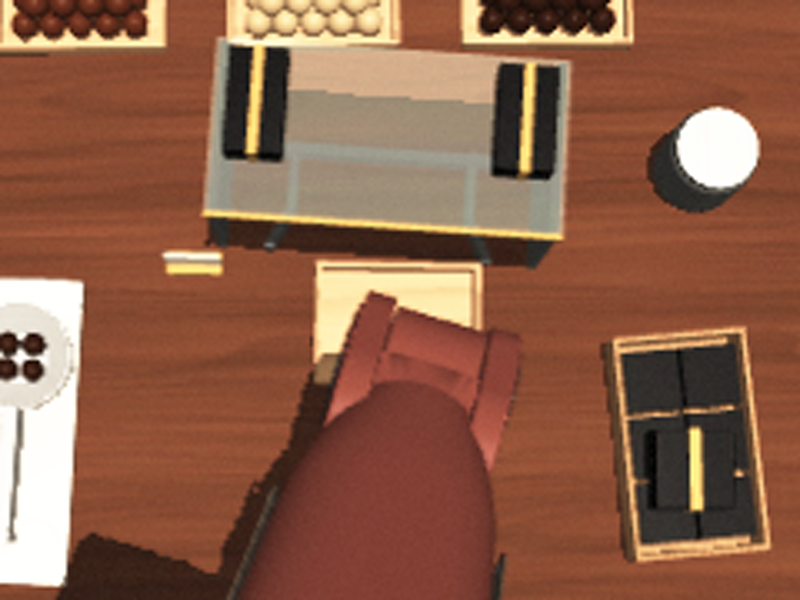

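carry_out --increments '[[[-1,5,0,0.004],[-1,5,0,0.004],[-1,5,0,0.004],[-1,5,0,0.004],[-1,5,0,0.004],[-1,3,0,0.004],[0,0,0,0]]]'

```text
time_s: 5.98
eef_pos: [0.4623, -0.0424, 0.03]
eef_rot: [-179.2, 0.8, 175.2]
contact_force: [-0.9, -2.8, 2.0]
opening: 0.0115
```

```bash
cat >> h.py <<'E'
YB=np.radians(-4.7);OB=np.array([.6203,-.0568,0])
def bay(X):
    d=np.array(X)-OB; c,s=np.cos(YB),np.sin(YB); return np.array([c*d[0]+s*d[1],-s*d[0]+c*d[1],d[2]])
def fbay(x,y,z):
    c,s=np.cos(YB),np.sin(YB); return OB+[c*x-s*y,s*x+c*y,z]
E
python3 - <<'E'
from h import *
T,s=st();print(bay(T[:3,3]))
p=ctrl.read_camera('top');save(p,'top2.png',(220,90,460,270),3.3333)
E
```

```text
t 5.98 p [0.4623, -0.0424, 0.03] r [-179.18, 0.81, 175.18] q [-13.8, 24.3, -36.2, 28.6, -0.7, -9.0] F [-0.9, -2.8, 2.0] M [-0.41, 0.15, -0.32] o 0.0115
[-0.1586692   0.00141982  0.03003027]
```

View pics/top2.png

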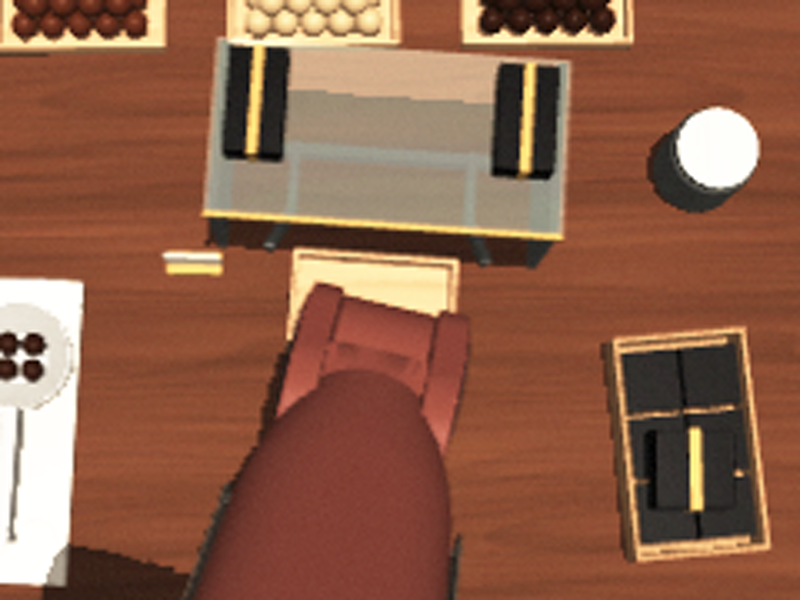

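Run:
```python
from h import *
p=ctrl.read_camera('top')
w=px2w(p,np.array([(295,249),(460,260)])/(800/240)+[220,90],.03)
print([bay(x).round(4) for x in w])
```

```text
[array([-0.0018,  0.0763,  0.03  ]), array([-0.0013, -0.0749,  0.03  ])]
```

carry_out --increments '[[[-8,0,0,0],[-8,0,0,0],[-8,0,0,0],[-8,0,0,0],[-8,0,0,0],[-8,0,0,0],[-8,0,0,0],[-8,0,0,0]]]'

```text
time_s: 6.75
eef_pos: [0.4992, -0.0428, 0.0284]
eef_rot: [-179.5, -2.4, 175.4]
contact_force: [-30.9, -2.4, 30.3]
opening: 0.0113
```

Run:
```python
from h import *
T,s=st();print(bay(T[:3,3]))
```

```text
t 6.75 p [0.4992, -0.0428, 0.0284] r [-179.46, -2.38, 175.36] q [-12.7, 29.4, -27.0, 35.9, -0.9, -8.1] F [-30.9, -2.4, 30.3] M [-0.09, 5.81, 0.04] o 0.0113
[-0.12180665  0.00403267  0.0283758 ]
```

Run:
```python
from h import *
p=ctrl.read_camera('top');save(p,'top3.png',(220,90,460,270),3.3333)
p=ctrl.read_camera('scene');save(p,'sc3.png',(180,110,380,270),4)
p=ctrl.read_camera('wrist');save(p,'w3.png')
```

```text
(no output)
```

View pics/top3.png

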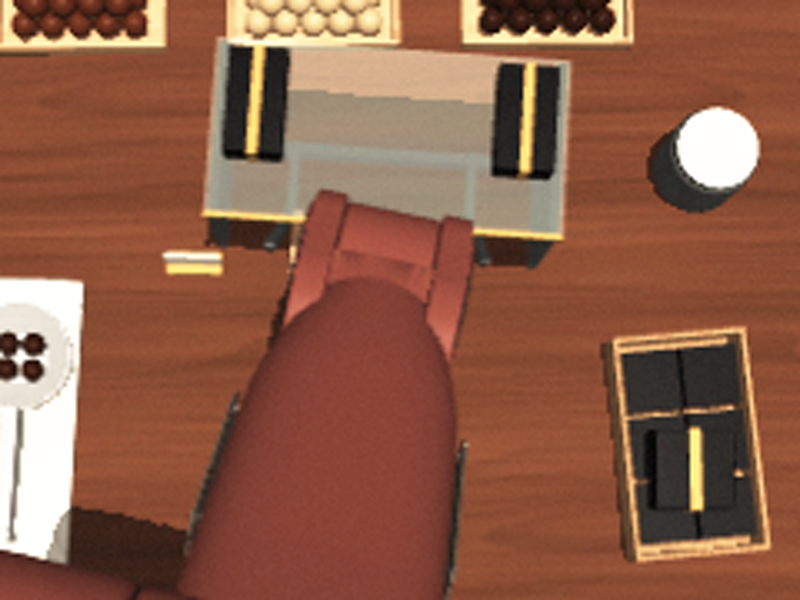

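View pics/sc3.png

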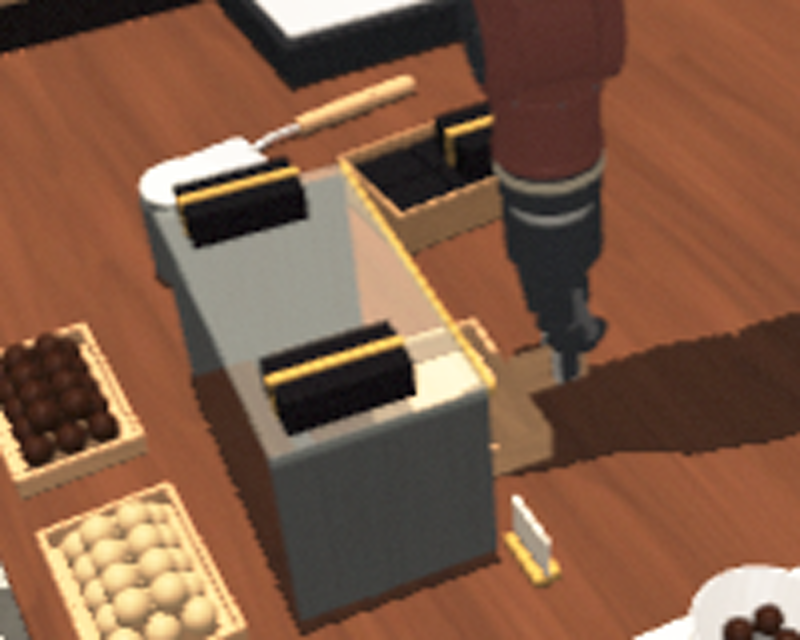

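View pics/w3.png

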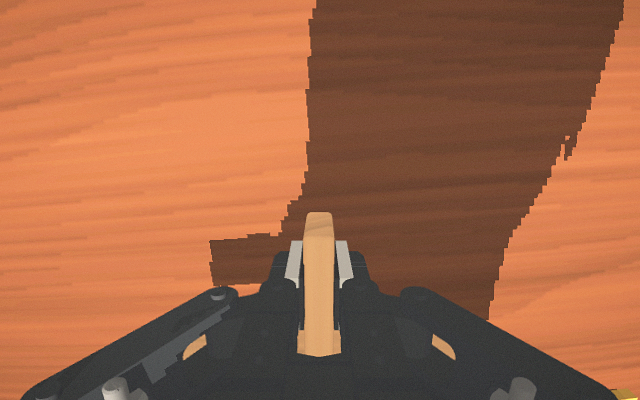

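carry_out --increments '[[[4,0,-1,0],[4,-2,0,0],[0,-2,0,0],[0,0,0,0]]]'

```text
time_s: 7.23
eef_pos: [0.4902, -0.0458, 0.0288]
eef_rot: [-179.6, -2.5, 175.4]
contact_force: [-0.4, -0.6, -1.8]
opening: 0.0115
```

Run:
```python
from h import *
T,s=st();print(bay(T[:3,3]))
```

```text
t 7.23 p [0.4902, -0.0458, 0.0288] r [-179.59, -2.51, 175.41] q [-13.4, 28.7, -28.2, 35.5, -0.8, -8.8] F [-0.4, -0.6, -1.8] M [0.16, 0.25, 0.07] o 0.0115
[-0.13055804  0.00026631  0.02883936]
```

carry_out --increments '[[[-8,0,-0.4,0],[-8,0,-0.4,0],[-7,0,-0.4,0]]]'

```text
time_s: 7.48
eef_pos: [0.5131, -0.0477, 0.0286]
eef_rot: [-179.6, -2.7, 175.4]
contact_force: [-1.8, -0.2, 0.3]
opening: 0.0115
```

Run:
```python
from h import *
T,s=st();print(bay(T[:3,3]))
```

```text
t 7.48 p [0.5131, -0.0477, 0.0286] r [-179.63, -2.66, 175.39] q [-13.0, 30.7, -24.4, 37.5, -0.8, -8.4] F [-1.8, -0.2, 0.3] M [0.18, 0.25, 0.04] o 0.0115
[-0.10758784  0.00025392  0.02860266]
```

Past the jam point with no force. Continue.

carry_out --increments '[[[-8,0,-0.4,0],[-8,0,-0.4,0],[-8,0,-0.4,0],[-8,0,-0.4,0]]]'

```text
time_s: 7.82
eef_pos: [0.5497, -0.0507, 0.0286]
eef_rot: [-179.6, -2.6, 175.4]
contact_force: [-2.0, -0.4, -0.6]
opening: 0.0118
```

Run:
```python
from h import *
T,s=st();print(bay(T[:3,3]))
```

```text
t 7.82 p [0.5497, -0.0507, 0.0286] r [-179.63, -2.59, 175.4] q [-12.5, 33.7, -18.5, 40.4, -0.7, -7.8] F [-2.0, -0.4, -0.6] M [0.21, 0.29, 0.02] o 0.0118
[-0.07089101  0.00027874  0.02858084]
```

carry_out --increments '[[[-3,0,0,0],[-3,0,0,0]]]'

```text
time_s: 7.98
eef_pos: [0.5555, -0.0511, 0.0284]
eef_rot: [-179.6, -2.8, 175.4]
contact_force: [-28.6, -0.7, 32.6]
opening: 0.0116
```

Run:
```python
from h import *
T,s=st();print(bay(T[:3,3]))
p=ctrl.read_camera('scene');save(p,'sc4.png',(200,120,360,248),5)
p=ctrl.read_camera('wrist');save(p,'w4.png')
```

```text
t 7.98 p [0.5555, -0.0511, 0.0284] r [-179.61, -2.82, 175.41] q [-12.3, 34.3, -17.2, 41.2, -0.8, -7.7] F [-28.6, -0.7, 32.6] M [0.39, 5.49, 0.02] o 0.0116
[-0.06502814  0.0003516   0.02838619]
```

View pics/sc4.png

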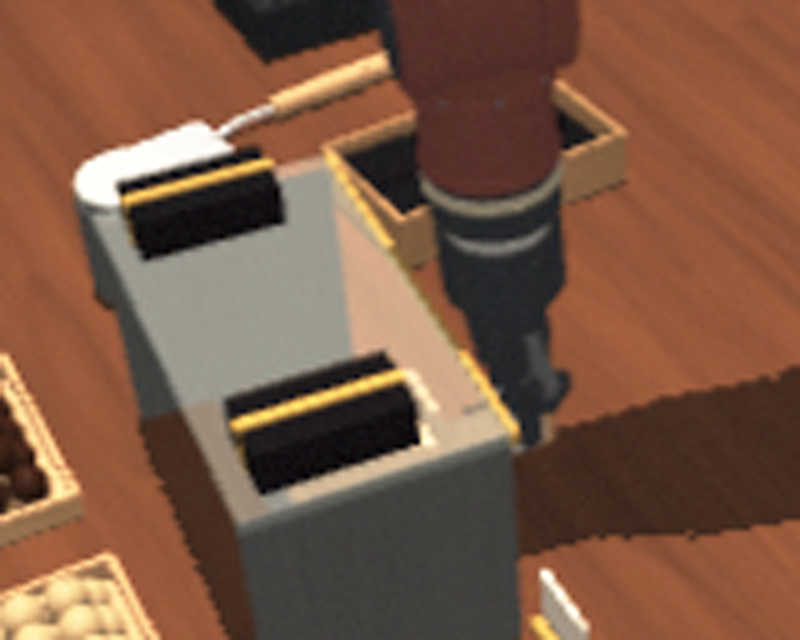

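carry_out --increments '[[[0.5,0,0,0],[0,0,0,0]]]'

```text
time_s: 8.25
eef_pos: [0.5555, -0.0511, 0.0288]
eef_rot: [-179.6, -2.8, 175.4]
contact_force: [-4.6, -0.3, -0.3]
opening: 0.0115
```

carry_out --increments '[[[0,0,0,0],[0,0,0,0],[0,0,0,0]]]' --hand 60

```text
time_s: 8.5
eef_pos: [0.5576, -0.0515, 0.029]
eef_rot: [-179.6, -2.6, 175.4]
contact_force: [-0.3, -0.5, -0.4]
opening: 0.0473
```

Run:
```python
from h import *
T,s=st();print(bay(T[:3,3]))
# cup grip: cup origin & yaw
o=np.array([.5279,.2685]);e=np.array([.3628,.2727])
y=np.arctan2(o[1]-e[1],o[0]-e[0]);print('cupyaw',np.degrees(y),np.linalg.norm(o-e))
```

```text
t 8.5 p [0.5576, -0.0515, 0.029] r [-179.57, -2.61, 175.4] q [-12.3, 34.3, -17.1, 41.1, -0.8, -7.7] F [-0.3, -0.5, -0.4] M [-0.03, 0.0, -0.0] o 0.0473
[-0.06289746  0.00013707  0.02897229]
cupyaw -1.4572403610844162 0.16515341352814966
```

carry_out --increments '[[[2,0,-15,0],[4,0,-30,0],[5,0,-35,0],[5,0,-35,0],[5,0,-35,0],[10,15,-20,0],[12,30,0,-0.005],[12,30,0,-0.005],[12,30,0,-0.005],[12,30,0,-0.005],[12,30,0,-0.005],[12,30,0,-0.005],[12,30,0,-0.005],[12,30,0,-0.005],[12,30,0,-0.005],[12,20,0,-0.005],[0,0,0,0]]]' --hand 100

```text
time_s: 9.92
eef_pos: [0.4363, 0.2757, 0.2143]
eef_rot: [-179.9, -1.5, 178.1]
contact_force: [0.4, 1.1, -0.3]
opening: 0.0854
```

Run:
```python
from h import *
import pickle
T,s=st();p=ctrl.read_camera('wrist');save(p,'w5.png');pickle.dump((p,T),open('p5.pkl','wb'))
p=ctrl.read_camera('top');save(p,'top5.png',(220,90,460,270),3.3333)
```

```text
t 9.92 p [0.4363, 0.2757, 0.2143] r [-179.85, -1.49, 178.05] q [23.9, 18.0, -12.2, 61.2, 0.5, 25.8] F [0.4, 1.1, -0.3] M [0.02, -0.02, 0.03] o 0.0854
```

View pics/w5.png

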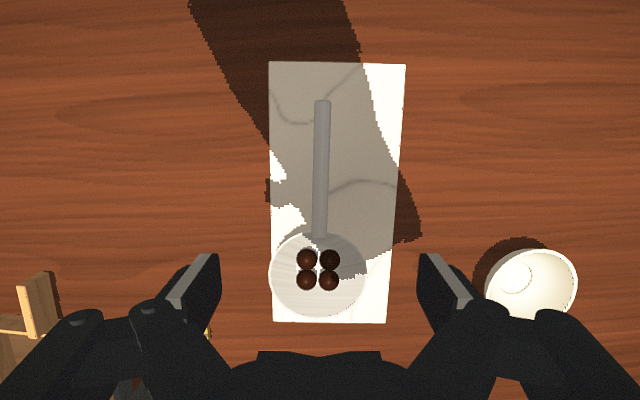

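View pics/top5.png

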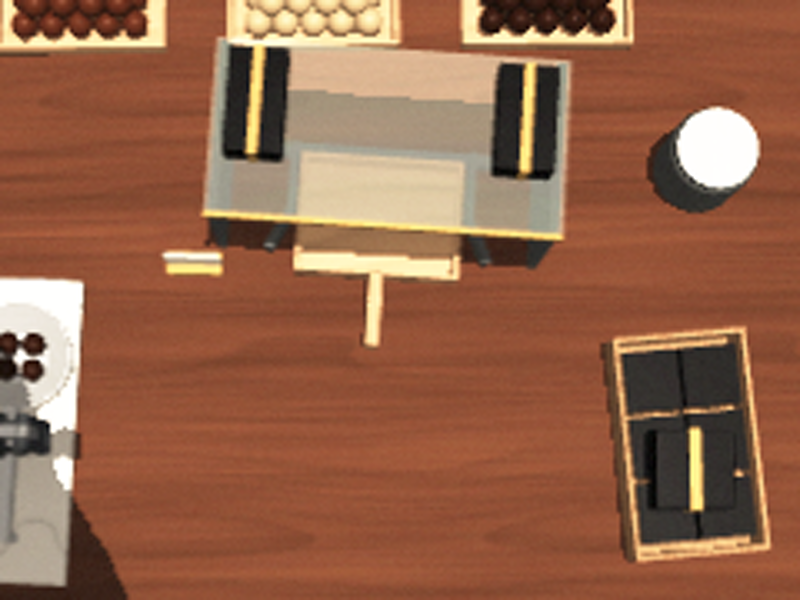

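Run:
```python
from h import *
import pickle
p,T=pickle.load(open('p5.pkl','rb'))
w=px2w(p,[(322.5,101),(320,236),(318,275),(307,259),(330,259),(307,280),(329,280)],[.056,.056,.04,.03,.03,.03,.03],T);print(w.round(4))
d=w[1]-w[0];print(np.degrees(np.arctan2(d[1],d[0])),np.linalg.norm(d), w[3:].mean(0))
print('slab',px2w(p,[(269,62),(405,65),(386,323),(273,322)],.01,T).round(4))
t=ctrl.read_camera('top')
print([bay(x).round(4) for x in px2w(t,np.array([(293,269),(458,281),(372,346)])/(800/240)+[220,90],[.03,.03,.04])])
```

```text
[[0.3602 0.281  0.056 ]
 [0.4784 0.275  0.056 ]
 [0.5259 0.2714 0.04  ]
 [0.5129 0.2607 0.03  ]
 [0.5136 0.284  0.03  ]
 [0.5365 0.2596 0.03  ]
 [0.5372 0.2824 0.03  ]]
-2.899258992032129 0.11840595829915544 [0.52504155 0.27165881 0.03      ]
slab [[0.3215 0.2324 0.01  ]
 [0.3282 0.3599 0.01  ]
 [0.6054 0.3467 0.01  ]
 [0.5998 0.217  0.01  ]]
[array([-0.0204,  0.0768,  0.03  ]), array([-0.0209, -0.0742,  0.03  ]), array([-0.0874,  0.0003,  0.04  ])]
```

Run:
```python
from h import *
print(plan([.381,.2799,.075],177,8))
```

```text
[[6.7, 0.8, 17.6, 0.002], [6.7, 0.7, 17.6, 0.002], [6.7, 0.7, 17.6, 0.002], [6.7, 0.7, 17.6, 0.002], [6.7, 0.7, 17.6, 0.002], [6.7, 0.7, 17.6, 0.002], [6.7, 0.7, 17.6, 0.002], [6.7, 0.7, 17.6, 0.002]]
```

carry_out --increments '[[[7,1,17,0.002],[7,1,17,0.002],[7,1,18,0.002],[7,1,18,0.002],[7,1,18,0.002],[7,0.5,18,0.002],[7,0.5,18,0.002],[6,0,18,0.002],[0,0,0,0]]]'

```text
time_s: 10.82
eef_pos: [0.388, 0.2707, 0.0695]
eef_rot: [-179.8, -0.9, 175.9]
contact_force: [-0.7, -0.7, -0.0]
opening: 0.0851
```

Run:
```python
from h import *
import pickle
T,s=st();p=ctrl.read_camera('wrist');save(p,'w6.png');pickle.dump((p,T),open('p6.pkl','wb'))
```

```text
t 10.82 p [0.388, 0.2707, 0.0695] r [-179.76, -0.94, 175.87] q [25.9, 22.5, -30.7, 37.7, 0.3, 30.0] F [-0.7, -0.7, -0.0] M [-0.03, 0.06, 0.03] o 0.0851
```

View pics/w6.png

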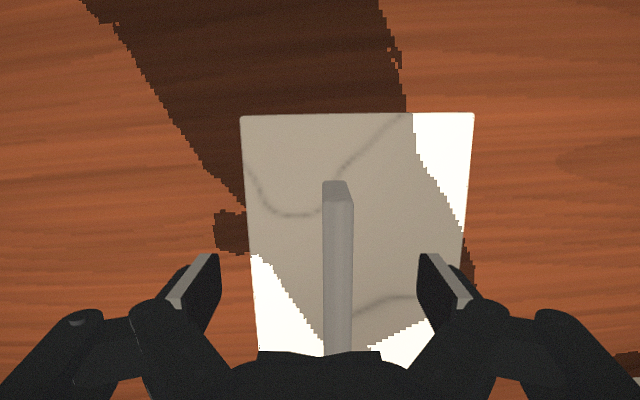

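Run:
```python
from h import *
import pickle
p,T=pickle.load(open('p6.pkl','rb'))
w=px2w(p,[(338,202),(338,345)],.056,T);print(w.round(4)); d=w[1]-w[0];print(np.degrees(np.arctan2(d[1],d[0])))
u=d/np.linalg.norm(d);print(u)
```

```text
[[0.3594 0.2812 0.056 ]
 [0.4336 0.277  0.056 ]]
-3.186018063615567
[ 0.99845436 -0.05557785  0.        ]
```

carry_out --increments '[[[3,4,3,-0.006],[3,4,3,-0.006],[3,2,3,-0.004],[0,0,0,0]]]'

```text
time_s: 11.2
eef_pos: [0.3851, 0.2823, 0.0646]
eef_rot: [-180.0, -0.5, 176.7]
contact_force: [-0.0, -0.5, -0.7]
opening: 0.0855
```

carry_out --increments '[[[0,0,0,0],[0,0,0,0],[0,0,0,0],[0,0,0,0],[0,0,0,0],[0,0,0,0]]]' --hand 0 --grip_force 20

```text
time_s: 11.7
eef_pos: [0.3865, 0.2831, 0.0663]
eef_rot: [180.0, -0.4, 176.7]
contact_force: [0.7, -4.1, 1.9]
opening: 0.0137
```

Run:
```python
from h import *
import pickle
T,s=st();p=ctrl.read_camera('wrist');save(p,'w7.png');
```

```text
t 11.7 p [0.3865, 0.2831, 0.0663] r [179.96, -0.37, 176.72] q [27.3, 22.9, -30.7, 36.7, 0.2, 30.6] F [0.7, -4.1, 1.9] M [-0.63, -0.1, -0.06] o 0.0137
```

View pics/w7.png

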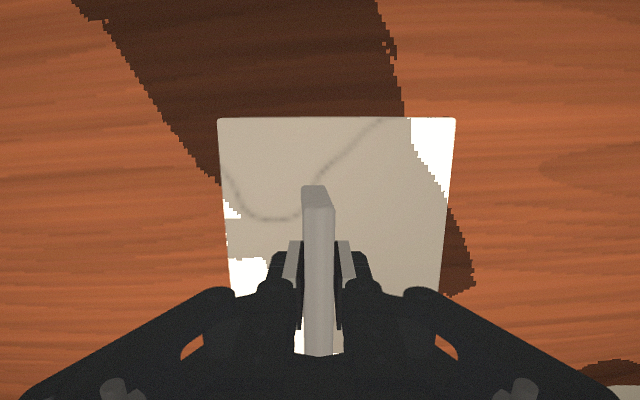

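carry_out --increments '[[[0,0,-5,0],[0,0,-8,0],[0,0,-8,0],[0,0,-8,0],[0,0,0,0]]]'

```text
time_s: 12.17
eef_pos: [0.3859, 0.2828, 0.0978]
eef_rot: [180.0, -0.5, 176.7]
contact_force: [1.3, 0.3, -1.8]
opening: 0.0136
```

Run:
```python
from h import *
T,s=st();p=ctrl.read_camera('scene');save(p,'sc8.png',(320,170,480,310),5)
p=ctrl.read_camera('wrist');save(p,'w8.png')
```

```text
t 12.17 p [0.3859, 0.2828, 0.0978] r [180.0, -0.49, 176.71] q [27.3, 20.4, -28.6, 41.4, 0.3, 30.6] F [1.3, 0.3, -1.8] M [0.01, 0.11, 0.02] o 0.0136
```

View pics/sc8.png

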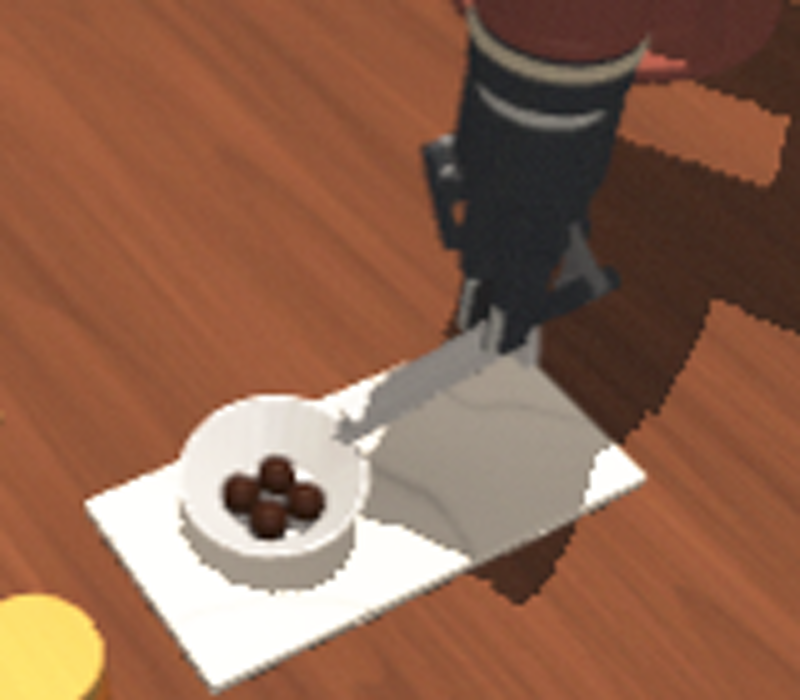

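View pics/w8.png

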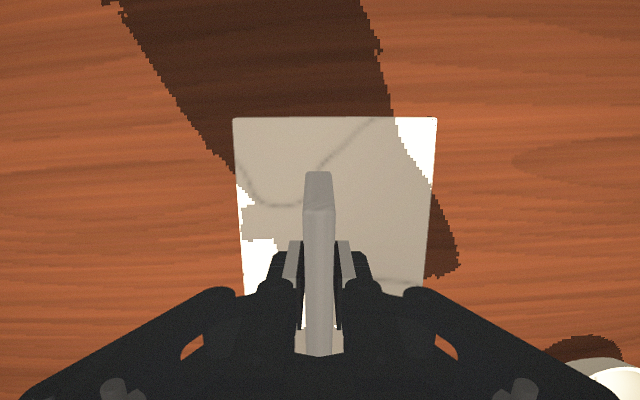

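carry_out --increments '[[[-4,0,-8,0],[-5,0,-8,0],[-5,0,-8,0],[-5,0,-8,0],[-5,0,-8,0],[0,0,0,0]]]'

```text
time_s: 12.77
eef_pos: [0.4118, 0.2807, 0.1399]
eef_rot: [-179.9, -0.6, 176.7]
contact_force: [0.8, -0.7, -1.5]
opening: 0.0131
```

Run:
```python
from h import *
T,s=st();p=ctrl.read_camera('scene');save(p,'sc9.png',(320,170,480,310),5)
p=ctrl.read_camera('wrist');save(p,'w9.png')
```

```text
t 12.77 p [0.4118, 0.2807, 0.1399] r [-179.93, -0.6, 176.73] q [25.7, 19.4, -22.4, 48.7, 0.2, 29.0] F [0.8, -0.7, -1.5] M [-0.02, 0.11, -0.06] o 0.0131
```

View pics/sc9.png

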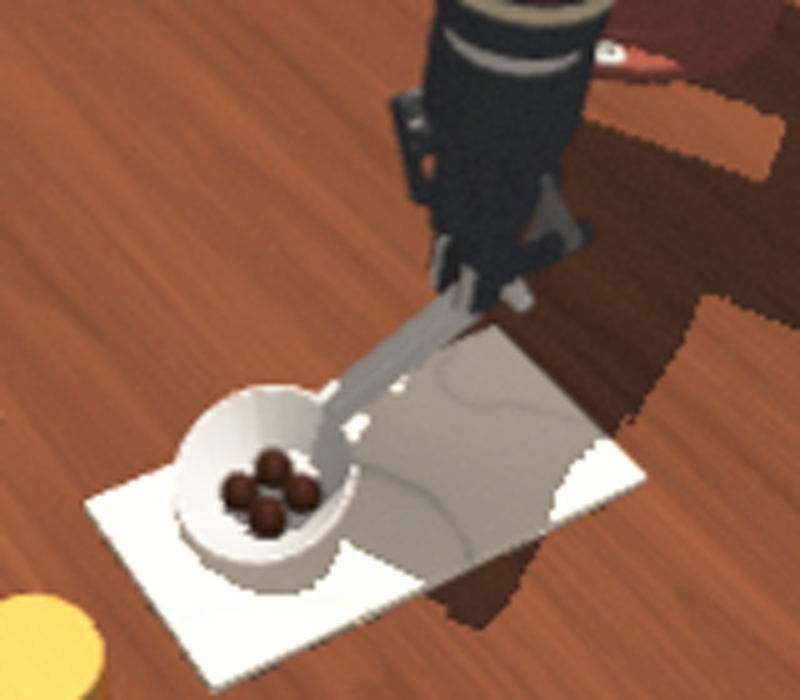

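View pics/w9.png

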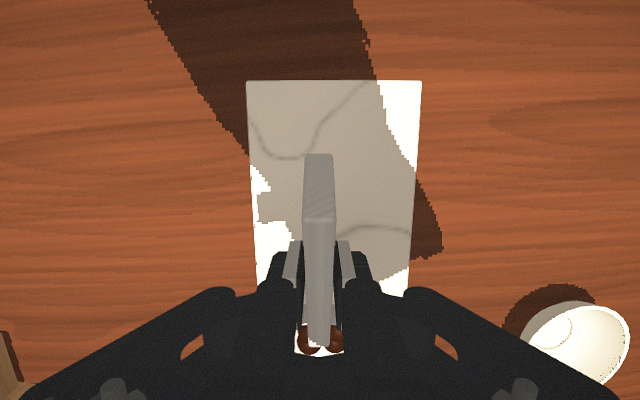

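carry_out --increments '[[[0,0,0,0],[0,0,0,0],[0,0,-4,0],[0,0,-8,0],[0,0,-10,0],[0,0,-10,0],[0,0,0,0]]]' --grip_force 120

```text
time_s: 13.45
eef_pos: [0.4078, 0.2795, 0.1709]
eef_rot: [-179.7, -1.0, 176.8]
contact_force: [0.1, -0.1, -2.7]
opening: 0.0093
```

Run:
```python
from h import *
T,s=st();p=ctrl.read_camera('scene');save(p,'sc10.png',(320,150,480,290),5)
p=ctrl.read_camera('wrist');save(p,'w10.png')
```

```text
t 13.45 p [0.4078, 0.2795, 0.1709] r [-179.72, -1.02, 176.78] q [25.8, 17.6, -19.8, 53.6, 0.2, 29.0] F [0.1, -0.1, -2.7] M [0.09, 0.1, 0.05] o 0.0093
```

View pics/sc10.png

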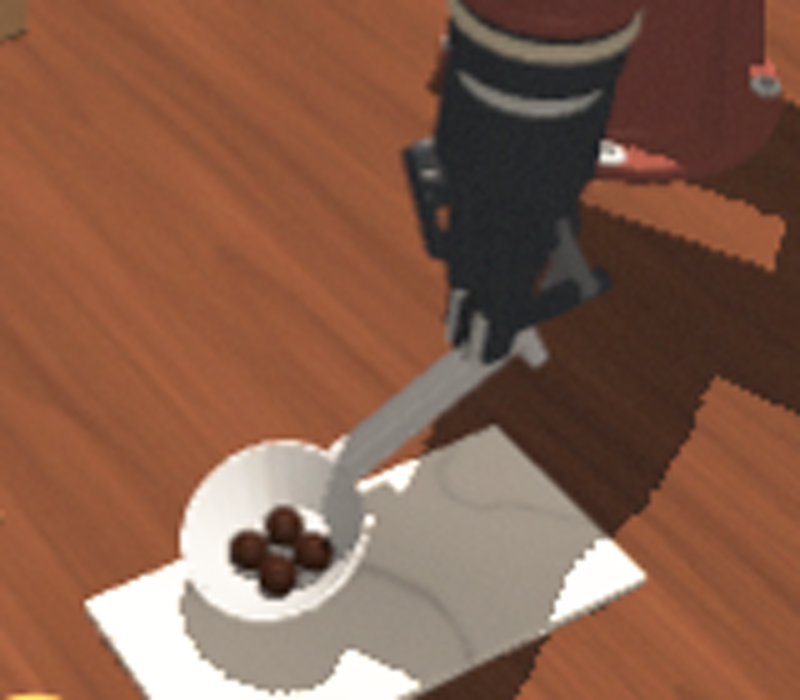

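View pics/w10.png

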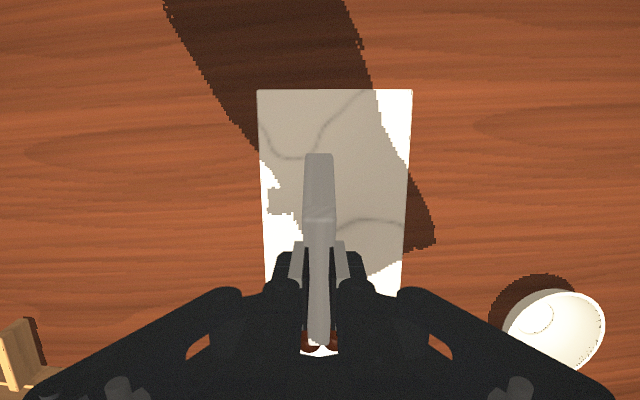

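```bash
cat >> h.py <<'E'
GX,GZ=-142.,42.5   # pivot in cup frame (mm)
def cupT(T,th,gx=None,gz=None,d=.0135):
    """cup pose for nose-down pitch th deg (rel world), grip pivot d ahead of TCP"""
    gx=GX if gx is None else gx; gz=GZ if gz is None else gz
    yaw=np.arctan2(-T[1,0],-T[0,0])
    R=Ro.from_euler('ZY',[yaw,np.radians(th)]).as_matrix()
    P=T[:3,3]+T[:3,2]*d
    M=np.eye(4);M[:3,:3]=R;M[:3,3]=P-R@np.array([gx,0,gz])/1000;return M
def cp(M,pts): return (np.array(pts,float)/1000)@M[:3,:3].T+M[:3,3]
E
python3 - <<'E'
from h import *
T,s=st();p=ctrl.read_camera('wrist');q=ctrl.read_camera('scene')
for th in (15,20,25,30,35,40):
    M=cupT(T,th)
    print(th,w2px(p,cp(M,[(-169,0,46),(-169,0,0)]),T).round(1).tolist(),w2px(q,cp(M,[(0,0,30),(0,-50,30),(0,50,30),(50,0,30),(-50,0,30)])).round(1).tolist(),M[2,3].round(3))
E
```

```text
t 13.55 p [0.4072, 0.2792, 0.1694] r [-179.67, -1.09, 176.77] q [25.8, 17.6, -20.0, 53.5, 0.2, 29.0] F [-0.2, -0.5, -2.6] M [-0.02, 0.11, -0.04] o 0.0091
15 [[318.4, 217.8], [319.0, 170.0]] [[369.3, 250.3], [358.8, 237.4], [380.7, 264.3], [352.5, 260.7], [385.8, 240.1]] 0.078
20 [[318.4, 221.8], [319.0, 165.7]] [[370.6, 252.7], [360.1, 239.8], [381.9, 266.6], [354.3, 263.9], [386.7, 241.6]] 0.067
25 [[318.4, 226.3], [319.0, 161.9]] [[372.1, 254.8], [361.7, 241.9], [383.4, 268.6], [356.5, 266.6], [387.7, 242.9]] 0.057
30 [[318.3, 231.3], [318.9, 158.7]] [[374.0, 256.5], [363.6, 243.7], [385.2, 270.3], [359.1, 268.9], [388.9, 244.1]] 0.048
35 [[318.3, 236.6], [318.9, 156.0]] [[376.1, 257.9], [365.7, 245.2], [387.3, 271.6], [362.0, 270.8], [390.3, 245.0]] 0.04
40 [[318.3, 242.2], [318.8, 154.0]] [[378.5, 259.1], [368.1, 246.4], [389.6, 272.7], [365.3, 272.2], [391.9, 245.7]] 0.032
```

Run:
```python
from h import *
T,s=pose()
for b in [(-.19,0.0,.185),(-.06,0,.1735)]:
    print(fbay(*b))
r=plan(fbay(-.24,0.0,.19),175.3,16);print(r)
```

```text
[ 0.4309389  -0.04123168  0.185     ]
[ 0.56050176 -0.05188369  0.1735    ]
[[0.5, -19.8, -1.2, 0.002], [0.5, -19.8, -1.2, 0.002], [0.4, -19.8, -1.2, 0.002], [0.4, -19.8, -1.2, 0.002], [0.4, -19.8, -1.2, 0.002], [0.4, -19.8, -1.2, 0.002], [0.3, -19.8, -1.2, 0.002], [0.3, -19.8, -1.2, 0.002], [0.3, -19.8, -1.2, 0.002], [0.2, -19.8, -1.2, 0.002], [0.2, -19.8, -1.2, 0.002], [0.2, -19.8, -1.2, 0.002], [0.1, -19.8, -1.2, 0.002], [0.1, -19.8, -1.2, 0.002], [0.1, -19.8, -1.2, 0.002], [0.0, -19.8, -1.2, 0.002]]
```

carry_out --increments '[[[0,-6,-1,0],[0,-12,-1,0.002],[0,-18,-1,0.002],[0,-22,-1.5,0.002],[0,-24,-1.5,0.002],[0,-24,-1.5,0.002],[0,-24,-1.5,0.002],[0,-24,-1.5,0.002],[0,-24,-1.5,0.002],[0,-24,-1.5,0.002],[0,-24,-1.5,0.002],[0,-24,-1.5,0.002],[0,-24,-1.5,0.002],[0,-22,-1.5,0.002],[0,-15,-1,0.002],[0,-8,0,0],[0,-2,0,0],[0,0,0,0]]]'

```text
time_s: 15.15
eef_pos: [0.3711, -0.0677, 0.1886]
eef_rot: [-179.2, -1.7, 174.8]
contact_force: [0.0, 0.2, -2.2]
opening: 0.0091
```

Run:
```python
from h import *
T,s=st();print(bay(T[:3,3]));p=ctrl.read_camera('wrist');save(p,'w11.png');p=ctrl.read_camera('scene');save(p,'sc11.png',(220,100,380,240),5)
print(plan(fbay(-.06,0,.1735),175.3,12))
```

```text
t 15.15 p [0.3711, -0.0677, 0.1886] r [-179.19, -1.69, 174.78] q [-20.5, 4.7, -33.5, 53.2, -1.2, -15.2] F [0.0, 0.2, -2.2] M [0.02, 0.1, 0.0] o 0.0091
[-0.24749162 -0.03127164  0.1885595 ]
[[-15.6, 2.7, 0.8, -0.001], [-15.6, 2.7, 0.8, -0.001], [-15.6, 2.6, 0.8, -0.001], [-15.6, 2.6, 0.8, -0.001], [-15.6, 2.6, 0.8, -0.001], [-15.6, 2.6, 0.8, -0.001], [-15.6, 2.6, 0.8, -0.001], [-15.6, 2.6, 0.8, -0.001], [-15.6, 2.6, 0.8, -0.001], [-15.6, 2.6, 0.8, -0.001], [-15.6, 2.6, 0.8, -0.001], [-15.6, 2.6, 0.8, -0.001]]
```

View pics/sc11.png

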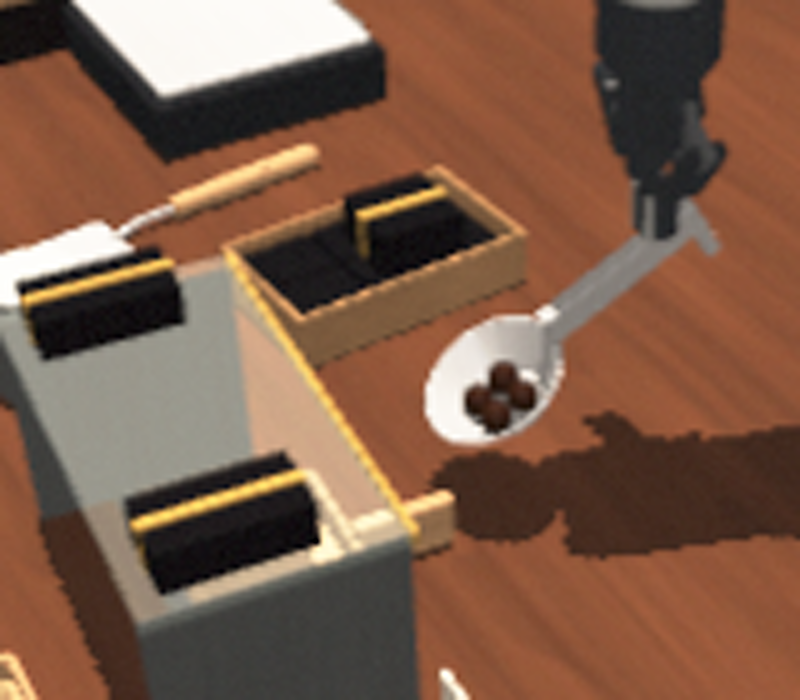

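View pics/w11.png

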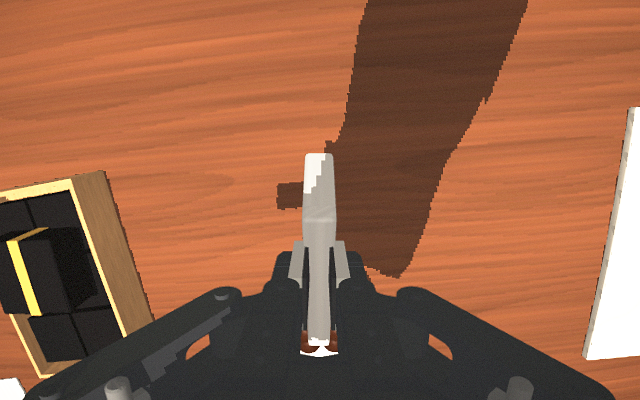

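carry_out --increments '[[[-8,4,0,0],[-14,5,0.5,0],[-16,5,0.5,0],[-16,5,0.5,0],[-16,5,0.5,0],[-16,4,0.5,0],[-16,2,0.5,0],[-14,0,0,0],[-8,0,0,0],[-4,0,0,0],[0,0,0,0]]]'

```text
time_s: 16.17
eef_pos: [0.5109, -0.0353, 0.1784]
eef_rot: [-179.4, -1.8, 175.6]
contact_force: [-0.2, -0.5, -2.6]
opening: 0.0091
```

Run:
```python
from h import *
T,s=st();print(bay(T[:3,3]))
M=cupT(T,26,gx=-136)
for n,x in dict(o=(0,0,0),low=(25,0,0),lip=(50,0,30),near=(-50,0,30),left=(0,50,30),right=(0,-50,30)).items(): print(n,bay(cp(M,[x])[0]).round(3))
print(plan(fbay(-.06,0,.1735),175.3,5))
```

```text
t 16.17 p [0.5109, -0.0353, 0.1784] r [-179.37, -1.78, 175.56] q [-11.6, 19.6, -15.7, 56.4, -0.9, -7.2] F [-0.2, -0.5, -2.6] M [0.08, 0.14, -0.06] o 0.0091
[-0.11083827  0.01244611  0.17837542]
o [-0.008  0.013  0.067]
low [0.015 0.013 0.056]
lip [0.05  0.013 0.072]
near [-0.039  0.013  0.116]
left [0.005 0.063 0.094]
right [ 0.006 -0.037  0.094]
[[-10.2, -2.5, 0.7, 0.001], [-10.2, -2.5, 0.7, 0.001], [-10.2, -2.5, 0.7, 0.001], [-10.2, -2.5, 0.7, 0.001], [-10.2, -2.5, 0.7, 0.001]]
```

carry_out --increments '[[[-6,-2,0,0],[-10,-3,0.5,0],[-10,-3,0.5,0],[-8,-3,0.5,0],[-3,-1,0,0],[0,0,0,0]]]'

```text
time_s: 16.67
eef_pos: [0.5482, -0.051, 0.1757]
eef_rot: [-179.4, -1.8, 175.6]
contact_force: [0.2, 0.6, -3.0]
opening: 0.0088
```

Run:
```python
from h import *
T,s=st();print(bay(T[:3,3]))
M=cupT(T,26,gx=-136)
for n,x in dict(o=(0,0,0),low=(25,0,0),lip=(50,0,30),near=(-50,0,30)).items(): print(n,bay(cp(M,[x])[0]).round(3))
p=ctrl.read_camera('wrist');save(p,'w12.png');p=ctrl.read_camera('scene');save(p,'sc12.png',(220,120,380,240),5)
```

```text
t 16.67 p [0.5482, -0.051, 0.1757] r [-179.37, -1.85, 175.57] q [-12.4, 23.7, -9.8, 58.2, -0.9, -8.0] F [0.2, 0.6, -3.0] M [0.12, 0.11, -0.02] o 0.0088
[-0.07233663 -0.00017751  0.17568026]
o [0.031 0.    0.064]
low [0.053 0.    0.053]
lip [0.089 0.    0.069]
near [-0.001  0.     0.113]
```

View pics/sc12.png

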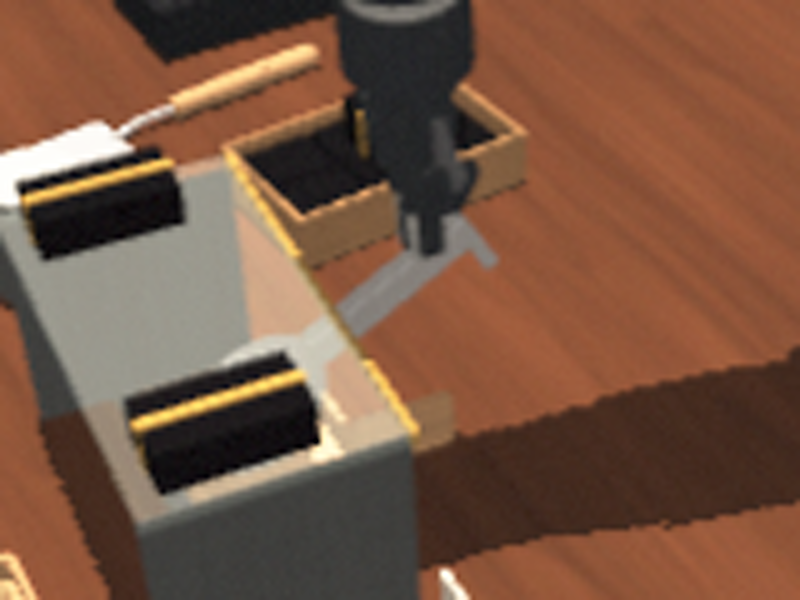

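View pics/w12.png

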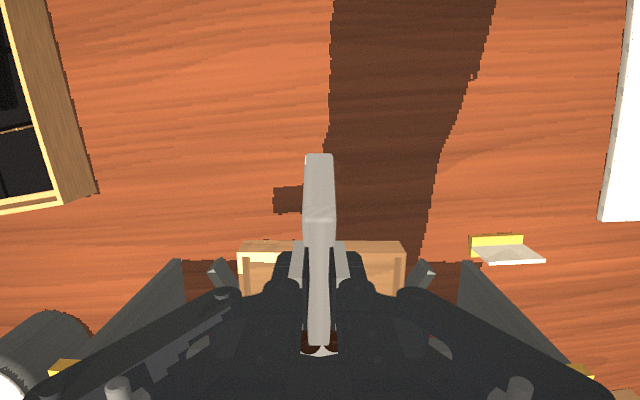

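carry_out --increments '[[[0,0,0,0],[0,0,0,0]]]' --grip_force 20

```text
time_s: 16.93
eef_pos: [0.5467, -0.0505, 0.1757]
eef_rot: [-179.4, -1.9, 175.6]
contact_force: [0.3, 0.2, -1.9]
opening: 0.0093
```

Run:
```python
from h import *
T,s=st();print(bay(T[:3,3]))
p=ctrl.read_camera('wrist');save(p,'w13.png',(220,130,420,370),2)
for th in (20,25,30,35,40,45,50,55,60,65,70):
    print(th,w2px(p,cp(cupT(T,th,gx=-136),[(-169,0,46),(-169,0,0)]),T)[:,1].round(0))
```

```text
t 16.93 p [0.5467, -0.0505, 0.1757] r [-179.38, -1.92, 175.57] q [-12.4, 23.6, -10.0, 58.3, -0.9, -8.0] F [0.3, 0.2, -1.9] M [-0.11, 0.14, 0.12] o 0.0093
[-0.0738963   0.00022123  0.17572828]
20 [209. 156.]
25 [214. 152.]
30 [220. 149.]
35 [227. 147.]
40 [234. 145.]
45 [241. 144.]
50 [249. 144.]
55 [256. 145.]
60 [265. 148.]
65 [273. 151.]
70 [281. 155.]
```

View pics/w13.png

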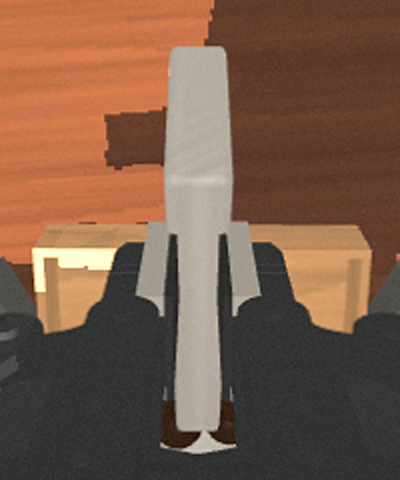

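carry_out --increments '[[[0,0,0,0],[0,0,0,0],[0,0,0,0]]]'

```text
time_s: 17.23
eef_pos: [0.5461, -0.0502, 0.176]
eef_rot: [-179.4, -1.9, 175.6]
contact_force: [-0.3, -0.7, -1.9]
opening: 0.0093
```

```bash
cat >> h.py <<'E'
def look(name,gx=-136):
    T,s=st();print(bay(T[:3,3]).round(4))
    p=ctrl.read_camera('wrist');save(p,name,(220,130,420,370),2); return T,p
E
python3 - <<'E'
from h import *
look('w14.png')
E
```

```text
t 17.23 p [0.5461, -0.0502, 0.176] r [-179.38, -1.92, 175.59] q [-12.4, 23.5, -10.0, 58.3, -0.9, -8.0] F [-0.3, -0.7, -1.9] M [0.02, 0.12, 0.0] o 0.0093
[-0.0745  0.0005  0.176 ]
```

View pics/w14.png

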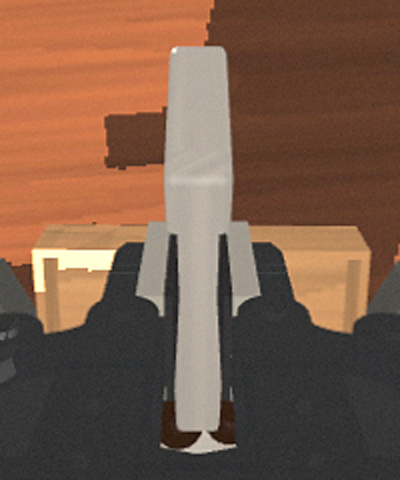

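carry_out --increments '[[[0,0,0,0],[0,0,0,0]]]' --hand 13

```text
time_s: 17.45
eef_pos: [0.5461, -0.0501, 0.1761]
eef_rot: [-179.4, -1.9, 175.6]
contact_force: [0.2, 0.3, -3.0]
opening: 0.0113
```

Run:
```python
from h import *
look('w15.png')
```

```text
t 17.45 p [0.5461, -0.0501, 0.1761] r [-179.38, -1.92, 175.59] q [-12.4, 23.5, -10.1, 58.3, -0.9, -8.0] F [0.2, 0.3, -3.0] M [-0.01, 0.11, -0.01] o 0.0113
[-0.0745  0.0006  0.1761]
```

View pics/w15.png

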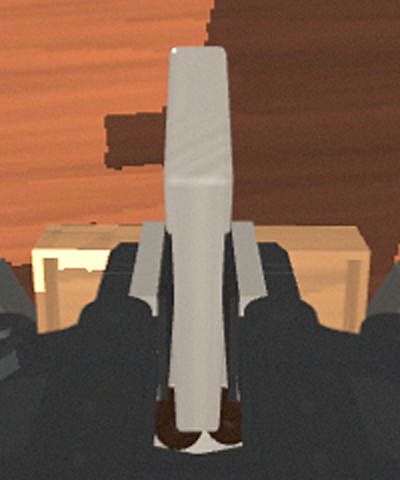

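carry_out --increments '[[[0,0,0,0],[0,0,0,0]]]' --hand 14.5

```text
time_s: 17.67
eef_pos: [0.5461, -0.0501, 0.1761]
eef_rot: [-179.4, -1.9, 175.6]
contact_force: [-0.6, 0.1, -2.7]
opening: 0.0126
```

Run:
```python
from h import *
look('w16.png')
```

```text
t 17.67 p [0.5461, -0.0501, 0.1761] r [-179.38, -1.91, 175.59] q [-12.4, 23.5, -10.1, 58.3, -0.9, -8.0] F [-0.6, 0.1, -2.7] M [0.02, 0.11, -0.03] o 0.0126
[-0.0745  0.0006  0.1761]
```

View pics/w16.png

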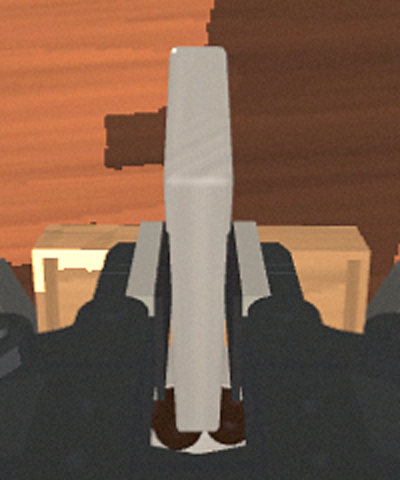

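carry_out --increments '[[[0,0,0,0],[0,0,0,0]]]' --hand 15.5

```text
time_s: 17.88
eef_pos: [0.5462, -0.0502, 0.1761]
eef_rot: [-179.4, -1.9, 175.6]
contact_force: [-0.5, 0.5, -2.3]
opening: 0.0133
```

Run:
```python
from h import *
look('w17.png')
```

```text
t 17.88 p [0.5462, -0.0502, 0.1761] r [-179.38, -1.91, 175.59] q [-12.4, 23.5, -10.0, 58.3, -0.9, -8.0] F [-0.5, 0.5, -2.3] M [0.04, 0.03, 0.01] o 0.0133
[-0.0744  0.0005  0.1761]
```

View pics/w17.png

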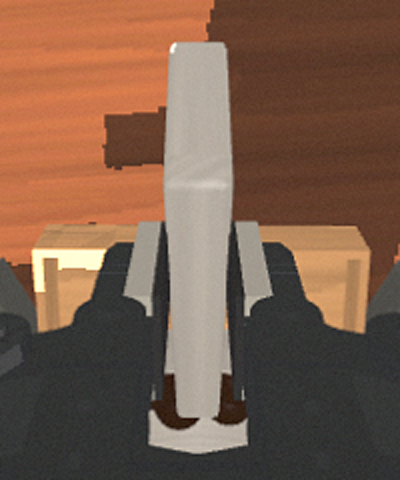

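carry_out --increments '[[[0,0,0,0]]]'

```text
time_s: 18.02
eef_pos: [0.5462, -0.0502, 0.1761]
eef_rot: [-179.4, -1.9, 175.6]
contact_force: [0.4, -0.9, -2.2]
opening: 0.0135
```

Run:
```python
from h import *
look('w18.png')
```

```text
t 18.02 p [0.5462, -0.0502, 0.1761] r [-179.38, -1.9, 175.59] q [-12.4, 23.5, -10.0, 58.3, -0.9, -8.0] F [0.4, -0.9, -2.2] M [0.01, -0.01, -0.02] o 0.0135
[-0.0744  0.0005  0.1761]
```

View pics/w18.png

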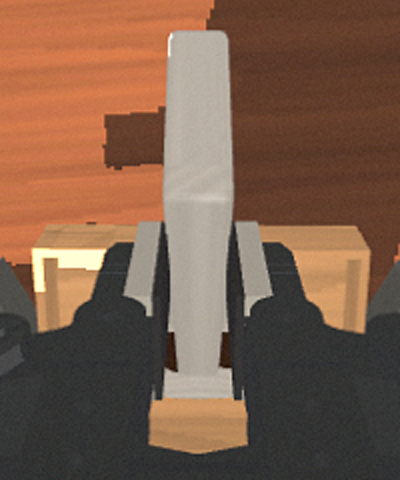

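carry_out --increments '[[[0,0,-14,0],[-2,0,-14,0]]]' --hand 15.3

```text
time_s: 18.23
eef_pos: [0.5472, -0.0497, 0.2021]
eef_rot: [-179.4, -2.2, 175.6]
contact_force: [-0.1, 0.4, -2.3]
opening: 0.0134
```

Run:
```python
from h import *
T,p=look('w19.png')
for th in (35,40,45,50,55,60,65,70):
    print(th,w2px(p,cp(cupT(T,th,gx=-136),[(-169,0,46),(-169,0,0)]),T)[:,1].round(0))
```

```text
t 18.23 p [0.5472, -0.0497, 0.2021] r [-179.43, -2.2, 175.59] q [-12.3, 22.7, -7.2, 62.2, -0.9, -7.9] F [-0.1, 0.4, -2.3] M [0.02, -0.01, 0.03] o 0.0134
[-0.0735  0.0011  0.2021]
35 [226. 147.]
40 [233. 145.]
45 [240. 144.]
50 [248. 144.]
55 [256. 145.]
60 [264. 147.]
65 [272. 151.]
70 [280. 155.]
```

View pics/w19.png

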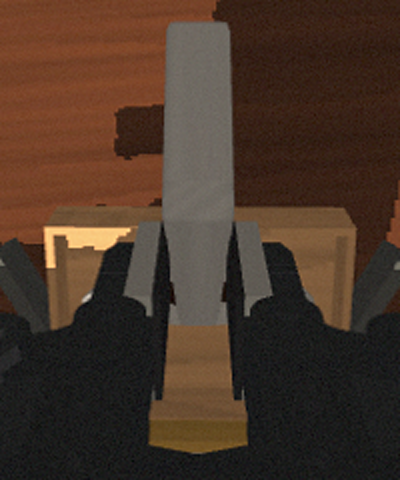

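carry_out --increments '[[[-1,0,-14,0],[-2,0,-14,0]]]'

```text
time_s: 18.45
eef_pos: [0.5518, -0.0498, 0.2315]
eef_rot: [-179.4, -2.1, 175.6]
contact_force: [0.0, -0.3, -1.8]
opening: 0.013
```

Run:
```python
from h import *
T,p=look('w20.png')
p=ctrl.read_camera('scene');save(p,'sc20.png',(220,110,380,240),5)
```

```text
t 18.45 p [0.5518, -0.0498, 0.2315] r [-179.42, -2.15, 175.59] q [-12.2, 22.1, -3.5, 66.4, -0.9, -7.8] F [0.0, -0.3, -1.8] M [0.05, 0.06, -0.03] o 0.013
[-0.0688  0.0014  0.2315]
```

View pics/w20.png

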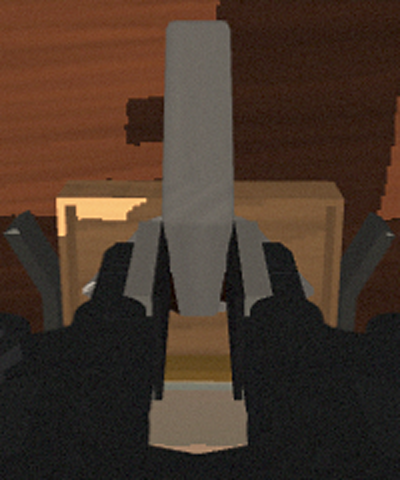

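View pics/sc20.png

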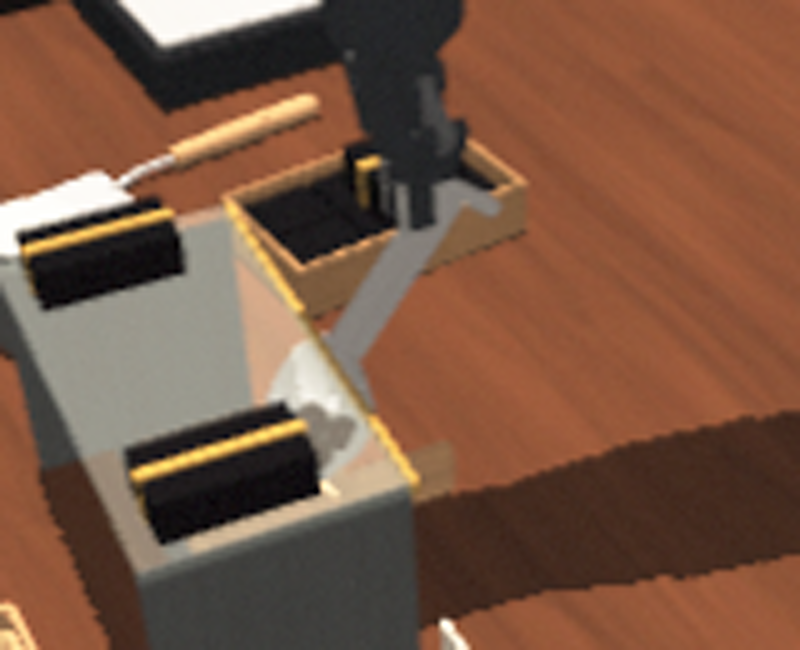

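carry_out --increments '[[[5,0,0,0],[7,0,0,0]]]'

```text
time_s: 18.72
eef_pos: [0.5413, -0.0492, 0.2315]
eef_rot: [-179.4, -1.9, 175.6]
contact_force: [-1.5, 0.2, -2.0]
opening: 0.0131
```

carry_out --increments '[[[0,0,0,0],[0,0,0,0]]]' --hand 15.6

```text
time_s: 18.88
eef_pos: [0.5386, -0.0488, 0.23]
eef_rot: [-179.4, -2.1, 175.6]
contact_force: [0.0, 0.8, -1.5]
opening: 0.0137
```

Run:
```python
from h import *
T,p=look('w21.png')
p=ctrl.read_camera('scene');save(p,'sc21.png',(220,110,380,240),5)
```

```text
t 18.88 p [0.5386, -0.0488, 0.23] r [-179.41, -2.11, 175.59] q [-12.4, 20.7, -5.9, 65.5, -0.9, -8.0] F [0.0, 0.8, -1.5] M [-0.0, -0.03, 0.04] o 0.0137
[-0.0821  0.0012  0.23  ]
```

View pics/w21.png

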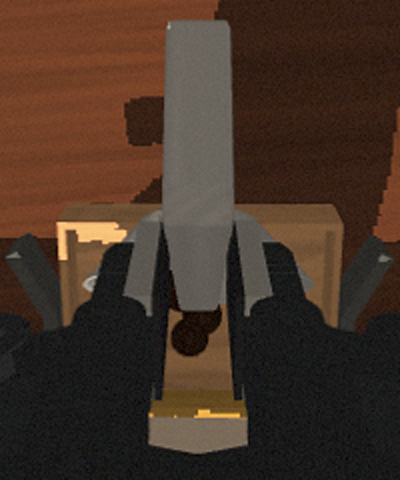

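View pics/sc21.png

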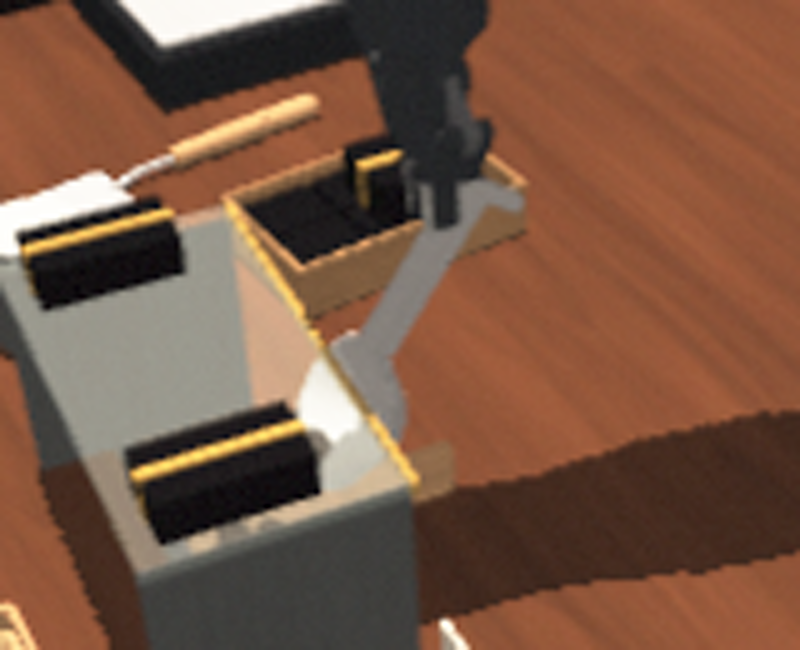

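carry_out --increments '[[[0,0,0,0],[0,0,0,0],[0,0,0,0]]]'

```text
time_s: 19.23
eef_pos: [0.5389, -0.0489, 0.2296]
eef_rot: [-179.4, -2.1, 175.6]
contact_force: [0.0, 0.3, -1.5]
opening: 0.0136
```

Run:
```python
from h import *
T,p=look('w22.png')
p=ctrl.read_camera('scene');save(p,'sc22.png',(220,110,380,240),5)
p=ctrl.read_camera('top');save(p,'top22.png',(270,130,400,230),6)
```

```text
t 19.23 p [0.5389, -0.0489, 0.2296] r [-179.42, -2.13, 175.59] q [-12.4, 20.7, -5.9, 65.4, -0.9, -8.0] F [0.0, 0.3, -1.5] M [0.06, -0.04, 0.02] o 0.0136
[-0.0818  0.0012  0.2296]
```

View pics/w22.png

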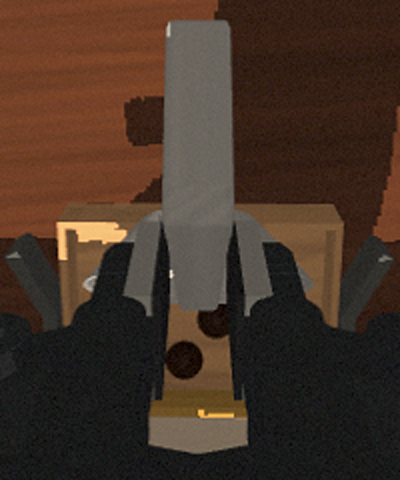

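View pics/sc22.png

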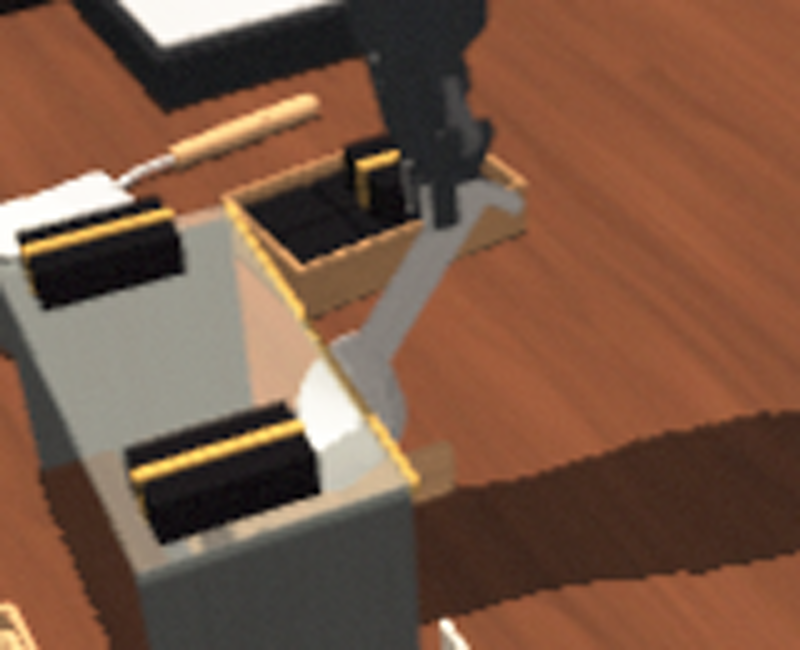

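View pics/top22.png

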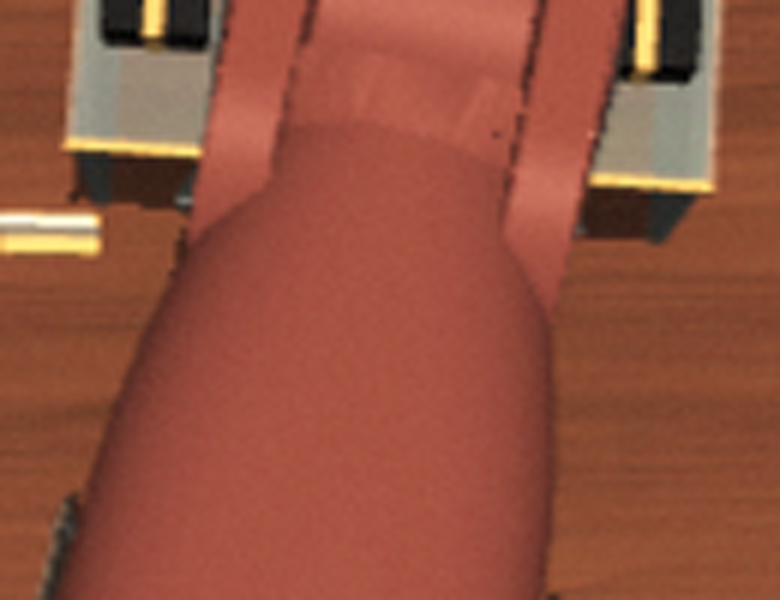

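carry_out --increments '[[[0,0,0,0],[0,0,0,0],[6,0,-2,0],[12,0,-2,0],[18,0,-2,0],[20,0,-2,0],[20,0,-2,0],[20,0,-1,0],[20,0,-1,0],[20,0,-1,0],[14,0,0,0],[7,0,0,0],[0,0,0,0]]]' --hand 0 --grip_force 120

```text
time_s: 20.47
eef_pos: [0.3726, -0.0354, 0.2495]
eef_rot: [-179.4, -2.1, 175.6]
contact_force: [0.0, 0.2, -1.7]
opening: 0.0087
```

Run:
```python
from h import *
T,s=st();print(bay(T[:3,3]))
p=ctrl.read_camera('scene');save(p,'sc23.png',(220,90,420,240),4)
p=ctrl.read_camera('top');save(p,'top23.png',(220,90,460,270),3.33)
```

```text
t 20.47 p [0.3726, -0.0354, 0.2495] r [-179.39, -2.06, 175.61] q [-15.8, 1.7, -26.9, 63.3, -1.0, -11.4] F [0.0, 0.2, -1.7] M [0.07, -0.03, -0.0] o 0.0087
[-0.24859402  0.00103426  0.24954802]
```

View pics/sc23.png

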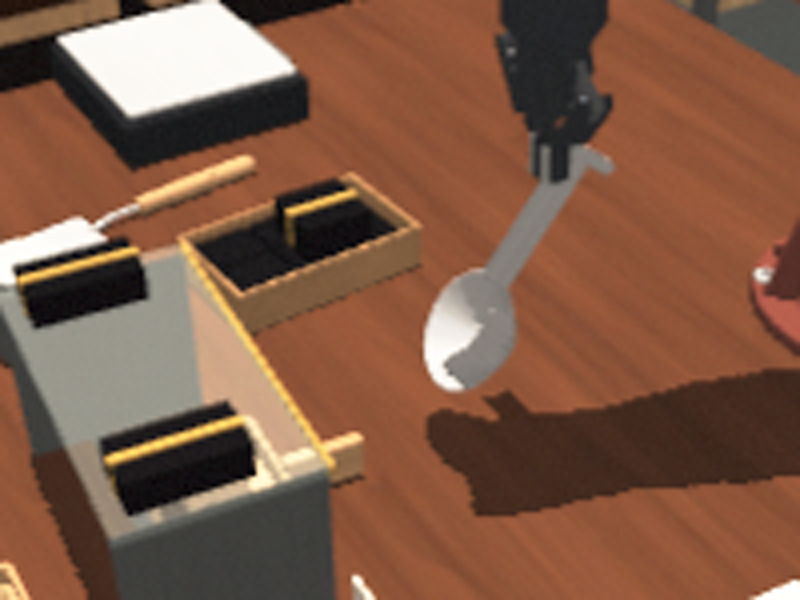

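View pics/top23.png

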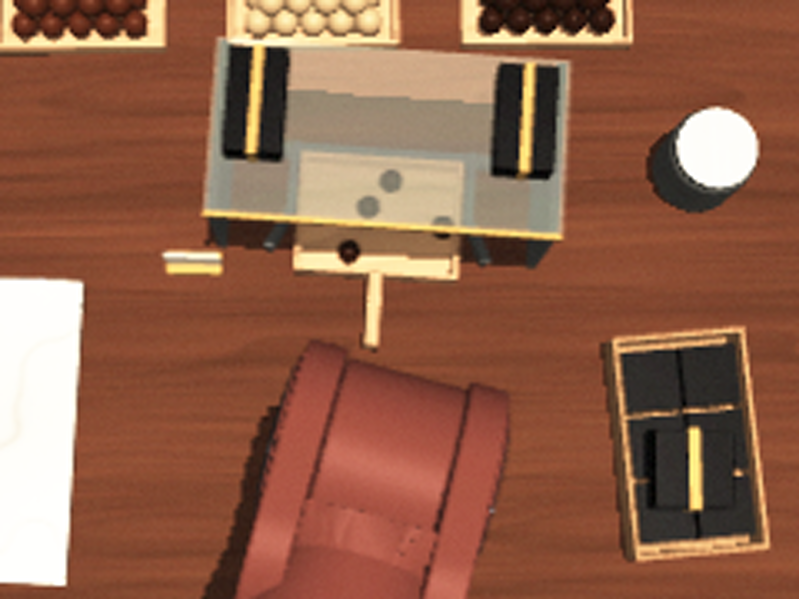

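Run:
```python
from h import *
print(plan([.484,.288,.215],177.3,16))
```

```text
[[-5.4, 20.7, 1.7, -0.002], [-5.4, 20.7, 1.7, -0.002], [-5.4, 20.7, 1.7, -0.002], [-5.5, 20.7, 1.7, -0.002], [-5.5, 20.7, 1.7, -0.002], [-5.6, 20.7, 1.7, -0.002], [-5.6, 20.7, 1.7, -0.002], [-5.6, 20.6, 1.7, -0.002], [-5.7, 20.6, 1.7, -0.002], [-5.7, 20.6, 1.7, -0.002], [-5.7, 20.6, 1.7, -0.002], [-5.8, 20.6, 1.7, -0.002], [-5.8, 20.6, 1.7, -0.002], [-5.9, 20.6, 1.7, -0.002], [-5.9, 20.6, 1.7, -0.002], [-5.9, 20.6, 1.7, -0.002]]
```

carry_out --increments '[[[-3,8,0,0],[-5,16,1,-0.002],[-6,22,2,-0.002],[-6,24,2,-0.002],[-6,24,2,-0.002],[-6,24,2,-0.002],[-6,24,2,-0.002],[-6,24,2,-0.002],[-6,24,2,-0.002],[-6,24,2,-0.002],[-6,24,2,-0.002],[-6,24,2,-0.002],[-6,24,2,-0.002],[-5,24,2,-0.002],[-5,16,1,-0.002],[-3,8,0,0],[0,0,0,0]]]'

```text
time_s: 21.98
eef_pos: [0.5, 0.3238, 0.207]
eef_rot: [-179.6, -1.9, 177.2]
contact_force: [0.3, 0.0, -1.6]
opening: 0.0087
```

Run:
```python
from h import *
T,p=look('w24.png')
q=ctrl.read_camera('scene');save(q,'sc24.png',(300,150,480,300),4.4)
for th in (45,50,55,60,65):
    M=cupT(T,th,gx=-136);print(th,w2px(p,cp(M,[(-169,0,46),(-169,0,0)]),T)[:,1].round(0),cp(M,[(50,0,30),(25,0,0)]).round(3).tolist())
print(plan([.484,.288,.2],177.3,4))
```

```text
t 21.98 p [0.5, 0.3238, 0.207] r [-179.56, -1.91, 177.2] q [25.6, 27.2, 0.8, 65.5, 0.5, 28.4] F [0.3, 0.0, -1.6] M [0.01, 0.05, -0.01] o 0.0087
[-0.151   0.3695  0.207 ]
45 [241. 144.] [[0.622, 0.318, 0.053], [0.583, 0.32, 0.05]]
50 [249. 144.] [[0.609, 0.318, 0.043], [0.57, 0.32, 0.043]]
55 [257. 145.] [[0.596, 0.319, 0.034], [0.557, 0.321, 0.037]]
60 [265. 148.] [[0.582, 0.32, 0.026], [0.543, 0.322, 0.033]]
65 [273. 151.] [[0.567, 0.32, 0.02], [0.529, 0.322, 0.03]]
[[3.3, -8.6, 2.0, -0.001], [3.3, -8.6, 2.0, -0.001], [3.3, -8.6, 2.0, -0.001], [3.3, -8.6, 2.0, -0.001]]
```

View pics/sc24.png

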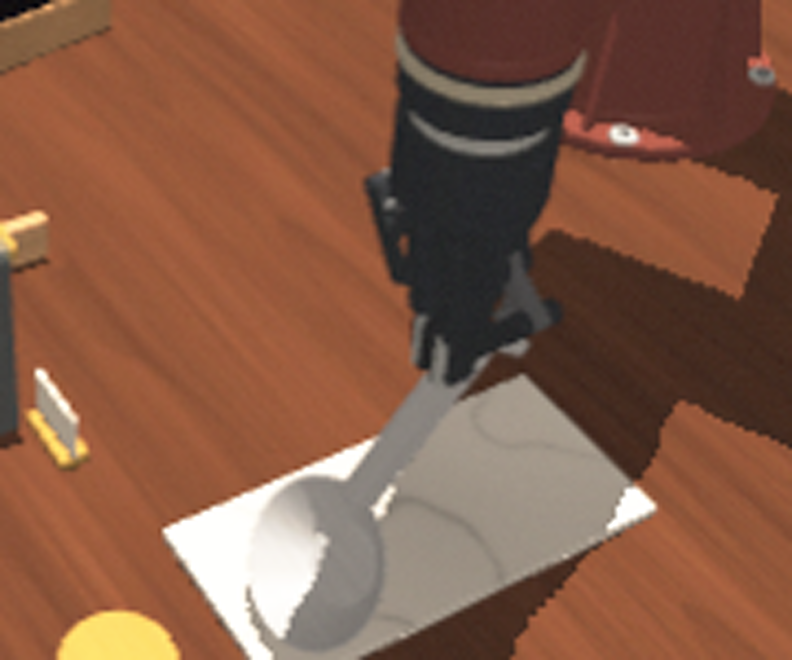

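View pics/w24.png

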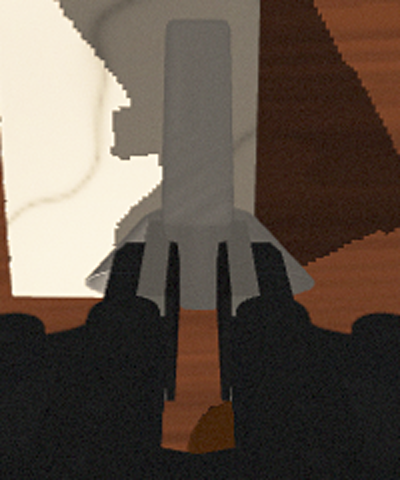

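carry_out --increments '[[[5,-7,0,0],[6,-9,0,0],[6,-9,0,0],[5,-8,0,0],[2,-2,0,0],[0,0,0,0]]]'

```text
time_s: 22.58
eef_pos: [0.47, 0.2818, 0.208]
eef_rot: [-179.4, -2.1, 176.9]
contact_force: [0.6, -0.6, -1.5]
opening: 0.0088
```

Run:
```python
from h import *
T,s=st()
for th in (50,52,55):
    M=cupT(T,th,gx=-136);print(th,cp(M,[(50,0,30),(25,0,0)]).round(3).tolist())
```

```text
t 22.58 p [0.47, 0.2818, 0.208] r [-179.38, -2.06, 176.92] q [23.1, 22.2, -7.0, 62.9, 0.4, 26.2] F [0.6, -0.6, -1.5] M [0.02, -0.02, -0.07] o 0.0088
50 [[0.579, 0.276, 0.044], [0.54, 0.278, 0.044]]
52 [[0.574, 0.276, 0.04], [0.535, 0.278, 0.041]]
55 [[0.566, 0.276, 0.035], [0.527, 0.279, 0.038]]
```

carry_out --increments '[[[-4,2,5,0],[-5,2,7,0],[-5,1,8,0],[-2,0,6,0],[0,0,4,0],[0,0,0,0]]]' --hand 14.5 --grip_force 20

```text
time_s: 23.08
eef_pos: [0.4841, 0.2872, 0.1765]
eef_rot: [-179.6, -2.4, 176.9]
contact_force: [-1.1, 0.5, 2.6]
opening: 0.0125
```

Run:
```python
from h import *
T,p=look('w25.png')
q=ctrl.read_camera('scene');save(q,'sc25.png',(300,150,480,300),4.4)
```

```text
t 23.08 p [0.4841, 0.2872, 0.1765] r [-179.58, -2.36, 176.95] q [22.9, 25.2, -7.2, 59.8, 0.7, 25.9] F [-1.1, 0.5, 2.6] M [0.08, 0.22, -0.03] o 0.0125
[-0.164   0.3317  0.1765]
```

View pics/sc25.png

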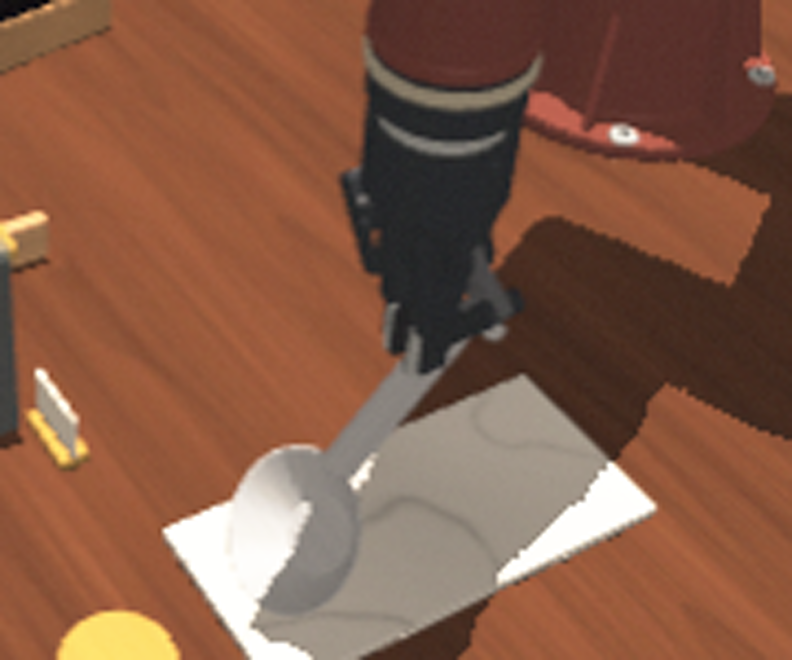

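carry_out --increments '[[[6,0,3,0],[9,0,5,0],[8,0,6,0],[8,0,7,0],[7,0,7,0]]]'

```text
time_s: 23.6
eef_pos: [0.4471, 0.2912, 0.1501]
eef_rot: [-179.8, -2.2, 176.9]
contact_force: [-5.5, -0.1, 5.7]
opening: 0.0124
```

Run:
```python
from h import *
T,p=look('w26.png')
q=ctrl.read_camera('scene');save(q,'sc26.png',(300,150,480,300),4.4)
```

```text
t 23.6 p [0.4471, 0.2912, 0.1501] r [-179.78, -2.17, 176.95] q [24.7, 23.4, -14.6, 54.1, 0.8, 27.8] F [-5.5, -0.1, 5.7] M [-0.02, 1.0, 0.02] o 0.0124
[-0.2012  0.3326  0.1501]
```

View pics/sc26.png

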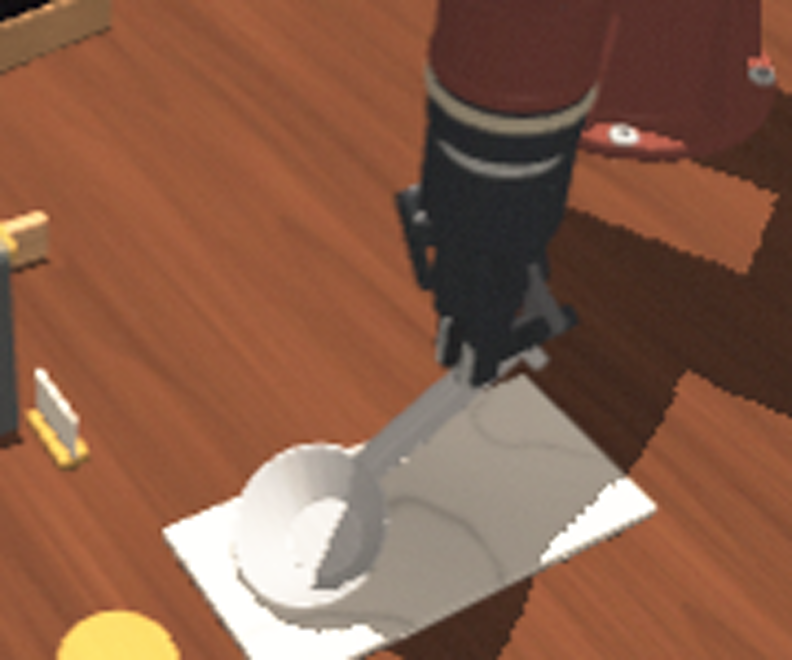

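View pics/w26.png

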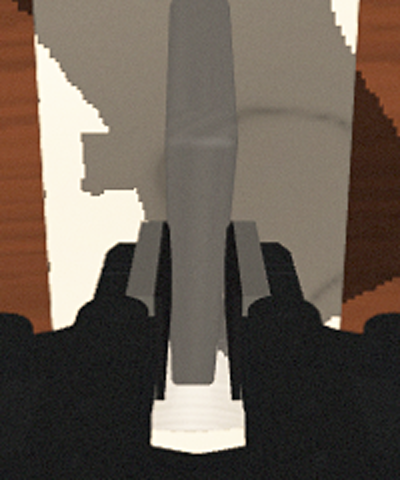

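carry_out --increments '[[[6,0,3,0],[7,0,6,0],[6,0,7,0],[6,0,8,0]]]'

```text
time_s: 24.03
eef_pos: [0.4204, 0.2929, 0.1244]
eef_rot: [-179.8, -2.1, 177.0]
contact_force: [-2.3, 0.5, 1.6]
opening: 0.0124
```

Run:
```python
from h import *
T,p=st()
p=ctrl.read_camera('wrist');save(p,'w27.png')
q=ctrl.read_camera('scene');save(q,'sc27.png',(300,150,480,300),4.4)
```

```text
t 24.03 p [0.4204, 0.2929, 0.1244] r [-179.76, -2.15, 176.96] q [26.2, 22.8, -19.9, 49.3, 0.8, 29.2] F [-2.3, 0.5, 1.6] M [-0.03, 0.26, -0.05] o 0.0124
```

View pics/sc27.png

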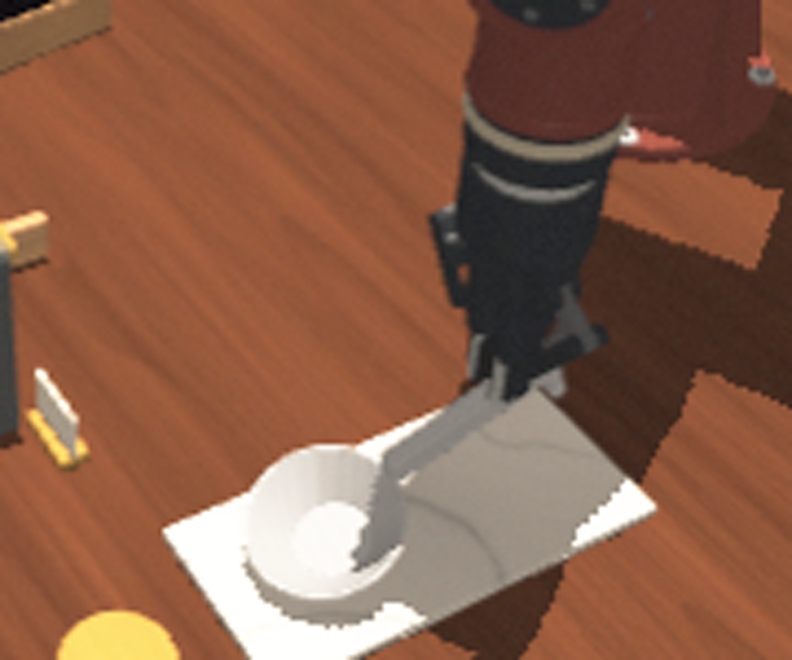

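View pics/w27.png

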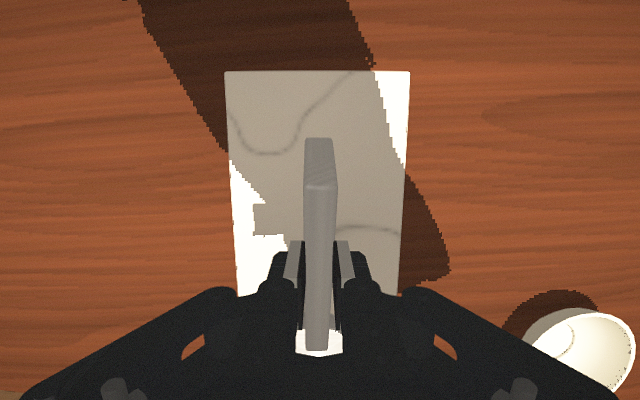

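carry_out --increments '[[[3,0,5,0],[4,0,9,0],[4,0,9,0],[3,0,9,0],[2,0,8,0]]]'

```text
time_s: 24.55
eef_pos: [0.402, 0.2938, 0.083]
eef_rot: [-179.7, -2.1, 177.0]
contact_force: [-3.0, -0.7, 1.2]
opening: 0.0126
```

Run:
```python
from h import *
T,p=st()
p=ctrl.read_camera('wrist');save(p,'w28.png')
q=ctrl.read_camera('scene');save(q,'sc28.png',(300,150,480,300),4.4)
```

```text
t 24.55 p [0.402, 0.2938, 0.083] r [-179.75, -2.14, 176.97] q [27.2, 24.3, -25.0, 42.7, 0.9, 30.2] F [-3.0, -0.7, 1.2] M [-0.06, 0.17, -0.08] o 0.0126
```

View pics/sc28.png

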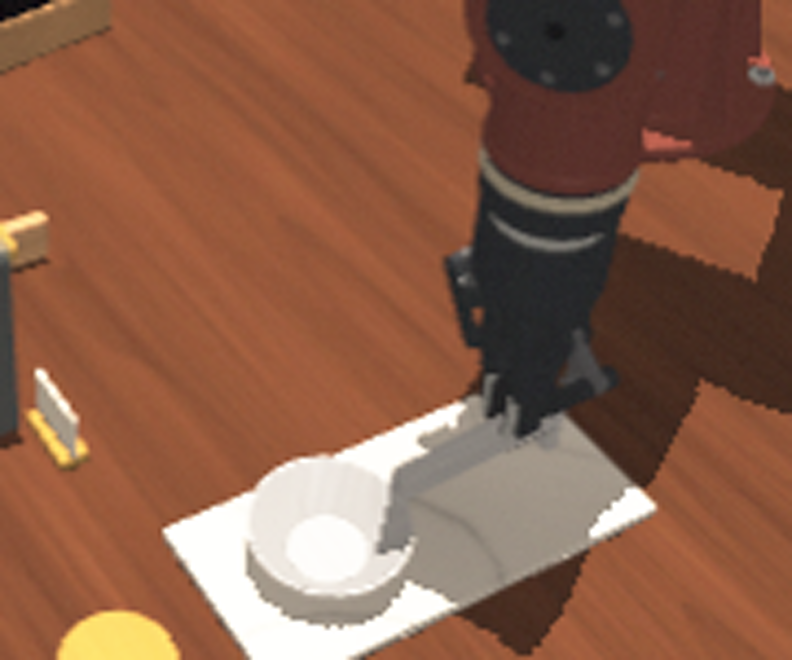

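View pics/w28.png

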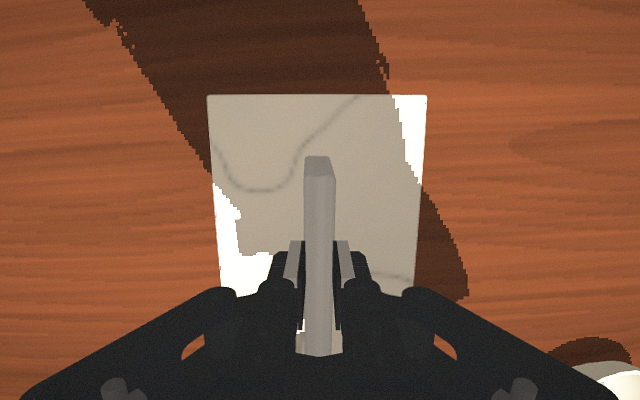

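carry_out --increments '[[[1,0,6,0],[1,0,5,0],[0,0,3,0]]]'

```text
time_s: 24.9
eef_pos: [0.4005, 0.2937, 0.0694]
eef_rot: [-179.7, -2.1, 176.9]
contact_force: [-6.6, -6.1, 29.8]
opening: 0.0126
```

Run:
```python
from h import *
T,p=st()
p=ctrl.read_camera('wrist');save(p,'w29.png')
q=ctrl.read_camera('scene');save(q,'sc29.png',(300,150,480,300),4.4)
```

```text
t 24.9 p [0.4005, 0.2937, 0.0694] r [-179.73, -2.06, 176.95] q [27.3, 25.2, -26.1, 40.6, 0.8, 30.3] F [-6.6, -6.1, 29.8] M [-1.11, 1.32, -0.08] o 0.0126
```

View pics/w29.png

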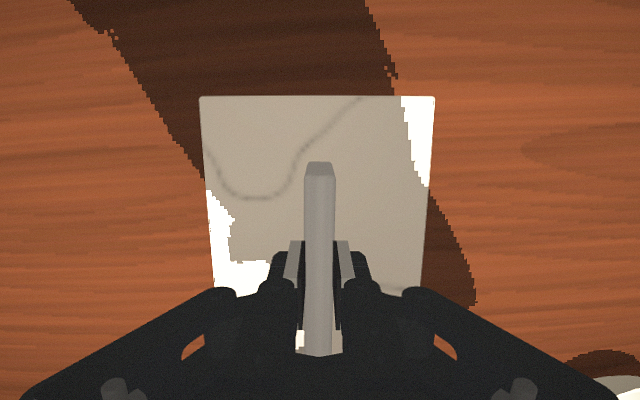

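carry_out --increments '[[[0,0,-1.5,0],[0,0,0,0]]]'

```text
time_s: 25.17
eef_pos: [0.4015, 0.2937, 0.0712]
eef_rot: [-179.7, -2.0, 176.9]
contact_force: [-1.8, -0.7, -0.3]
opening: 0.0124
```

carry_out --increments '[[[0,0,0,0],[0,0,0,0],[0,0,0,0],[0,0,0,0]]]' --hand 60

```text
time_s: 25.5
eef_pos: [0.4026, 0.2941, 0.071]
eef_rot: [-179.8, -1.9, 176.9]
contact_force: [-0.2, -0.2, 0.5]
opening: 0.0509
```

Run:
```python
from h import *
T,p=st()
p=ctrl.read_camera('wrist');save(p,'w30.png')
q=ctrl.read_camera('scene');save(q,'sc30.png',(300,150,480,300),4.4)
```

```text
t 25.5 p [0.4026, 0.2941, 0.071] r [-179.8, -1.88, 176.91] q [27.3, 25.1, -25.9, 40.7, 0.8, 30.3] F [-0.2, -0.2, 0.5] M [-0.02, 0.01, -0.02] o 0.0509
```

View pics/w30.png

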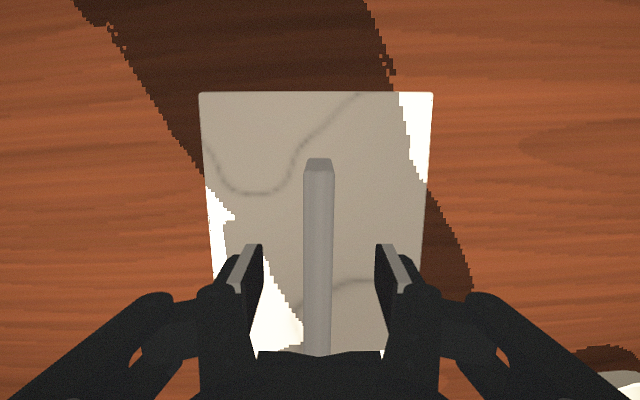

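View pics/sc30.png

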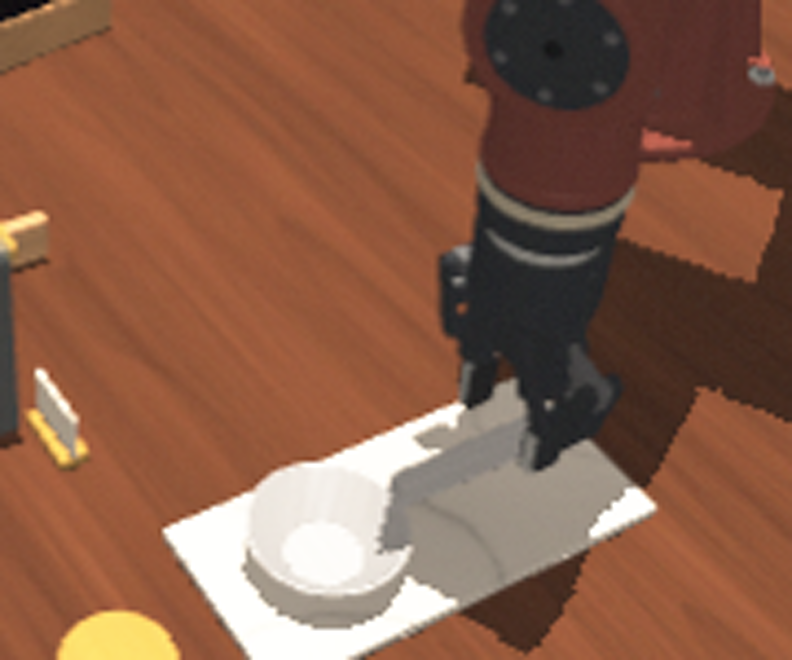

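Released and flat on the slab; rise straight up and back off.

carry_out --increments '[[[0,0,-10,0],[0,0,-20,0],[0,0,-30,0],[0,0,-30,0],[0,0,-30,0],[20,0,-20,0],[20,0,-10,0],[0,0,0,0],[0,0,0,0]]]'

```text
time_s: 26.35
eef_pos: [0.3661, 0.2962, 0.2346]
eef_rot: [-179.8, -1.8, 176.9]
contact_force: [-0.4, -0.0, -0.2]
opening: 0.051
```

Run:
```python
from h import *
T,s=st()
p=ctrl.read_camera('wrist');save(p,'w31.png')
t=ctrl.read_camera('top');save(t,'top31.png',(150,90,450,270),2.6667)
q=ctrl.read_camera('scene');save(q,'sc31.png',(180,100,480,325),2.6667)
for n in('cup','tray','card_a','gift_box','bowl','jar','tin','spatula'):
    r=ctrl.look_for(n,t);print(n,[(np.round(d['location'],3).tolist(),round(d['score'],2)) for d in r[:1]])
```

```text
t 26.35 p [0.3661, 0.2962, 0.2346] r [-179.85, -1.85, 176.88] q [29.5, 12.5, -16.5, 62.6, 0.9, 32.6] F [-0.4, -0.0, -0.2] M [0.01, -0.08, 0.03] o 0.051
cup [([0.521, 0.292, 0.028], 0.81)]
tray [([0.622, -0.052, 0.003], 0.55)]
card_a [([0.616, 0.112, 0.011], 0.68)]
gift_box [([0.41, -0.329, 0.073], 0.63)]
bowl [([0.559, 0.501, 0.017], 0.89)]
jar [([0.699, 0.331, 0.113], 0.59)]
tin [([0.691, -0.345, 0.092], 0.76)]
spatula [([0.607, -0.51, -0.001], 0.63)]
```

View pics/top31.png

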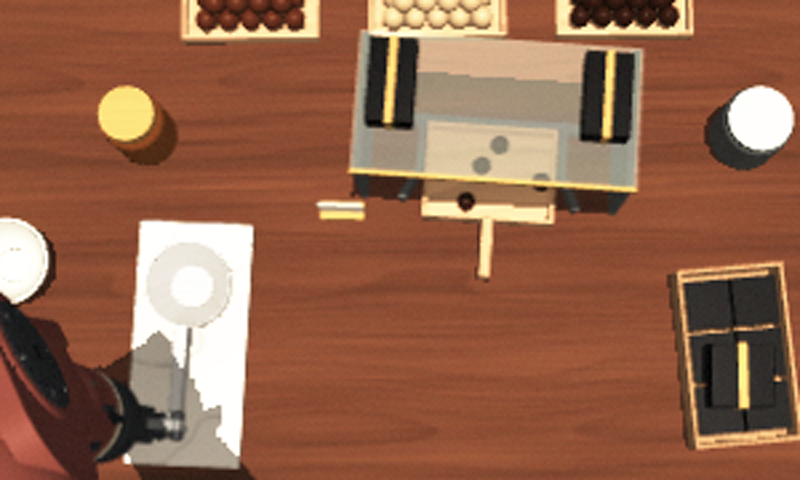

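View pics/sc31.png

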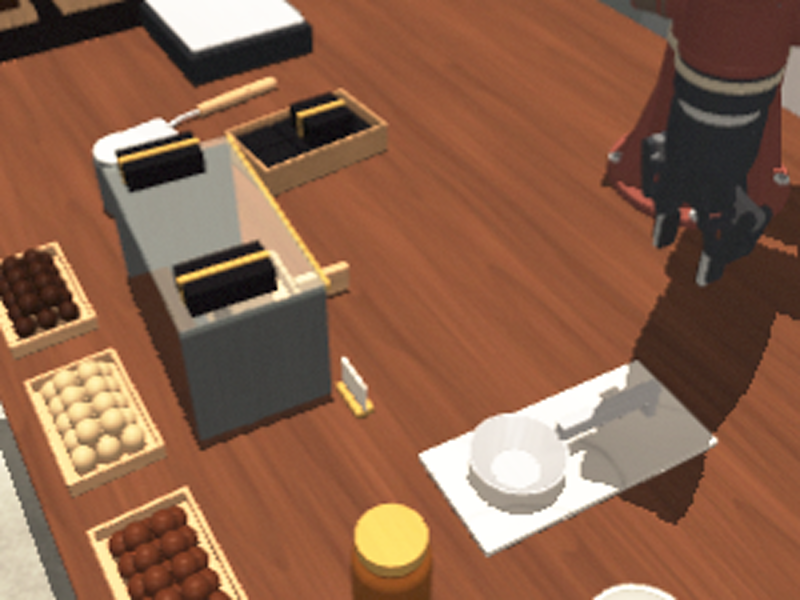

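View pics/w31.png

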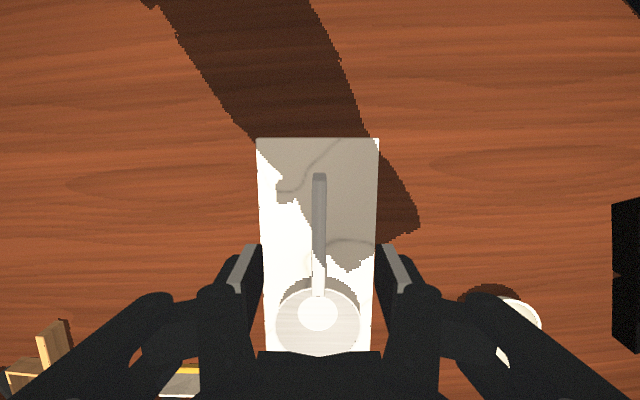

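```bash
python3 -c "
from h import *
print(ctrl.hand_in())"
```

```text
the job is handed in; nothing more can be done
None
```

I handed the job in at about 27 s of the 67 s allowed. My last pictures show everything where it should be, but the hand-in gives no verdict.

- **Tray:** I slid it home by its tab and pressed it against the stop. It jammed once on a side guide (about 31 N) and went in after I backed off and moved it over about 4 mm. Measured from above, it stands within about 2 mm of the middle line, square and at the stop.
- **Pralines:** All four show inside the tray in the last top picture.
- **Cup tipping:** This was not the sideways roll you asked for, because the move interface can only turn the tool about its own axis. I pitched the cup nose-down about the jaws instead, by gripping the handle near its tail and loosening the grip. It was first tilted on the slab, carried in under the shelf at about 25°, and emptied over the tray at about 55°.
- **Cup set back:** I levelled it by pressing it down onto the slab until both its bowl and its handle foot took load. It then stood upright with both over the slab, and the gripper is open and well clear of it.
- **Shelf and other things:** I saw no contact with the shelf at any step, though by my estimate the handle came within a few millimetres of its front edge once while tipping. The card, gift box, bowl, jar, tin and spatula were found within about 8 mm of where they started, close to what the networks can resolve.

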